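# Refit the spacer collar and grating disc on the bench cheese grater

## Robot

A 7-joint arm with a two-finger parallel gripper is mounted at the origin on the work surface. World frame = base frame: x ahead of the robot, y to its left, z up, the work surface at z = 0. Lengths are in mm, angles in rad, forces in N, time in s.
With the tool pointing down it reaches from about 400 to 900 mm from the base axis. Payload 5.5 kg.
Tool frame: the origin (TCP) lies at the centre of the arm's flange, where the gripper is bolted on; the fingertips stand 178 mm ahead of it and the grasp point (between the pads) lies 159 mm ahead of it; z points along the fingers, y is the direction in which the jaws open and shut (so a half turn about z gives the same grasp; the last joint's range is limited). The gripper opens to 92 mm and grips with 3 to 60 N. Pads are 19 mm wide; open, the fingers measure 130 mm over their backs; the gripper's body (75 mm by 190 mm) begins 47 mm behind the grasp point.
Start: joints at [-1.068, 0.501, -0.427, 1.55, 0.221, 1.138, -0.21], TCP at [154.347, 631.406, 404.729] pointing down, gripper open.
Joint ranges: [-2.88, 2.88], [-0.31, 2.03], [-1.54, 1.56], [0.2, 2.42], [-1.41, 4.55], [0.19, 2.02], [-2.57, 2.57]. Speed limits (rad/s): [2.57, 2.57, 3.14, 3.14, 3.14, 3.14, 3.14].

## Interface

Orientations are given as a rotation vector (axis times angle).
In Python, from workcell import monitor, vision, order gives the robot as it stands.
- The arm moves only by the shell command python3 -m inch 'ROWS'. ROWS is JSON, a list of rows, each an object of numbers: "tx", "ty", "tz": the shift along the tool's x, y, z each as a share of 0.3 m, from -1 to 1; "ax", "ay", "az": the turn, a rotation vector about the tool's x, y, z each as a share of 0.5 rad, from -1 to 1; "grip": the closure, from 0 (fully open) to 1 (shut). In form: [{"tx": .., "ty": .., "tz": .., "ax": .., "ay": .., "az": .., "grip": ..}, ...]. A call has 1 to 10 rows; each row is the pose to reach, as a shift and turn from the pose commanded when the call began, along the tool's axes at that moment; what a row does not reach only later rows make up. A row lasts 1/8 s, in which the tool goes at most 62.5 mm and 10.7 degrees, less where a joint would pass 70% of its speed; a pose out of reach is approached as far as the arm can. A call with a number of a shift or a turn outside -1 to 1 is refused whole. A call with a gripper value outside its range is refused whole. The fingers move at their own pace and stop on an object; the grip force is fixed at half the most. Time passes only in rows, so rows that repeat a pose let the fingers close. It gives the time, the measured TCP pose, the force and the opening at its end, in the units of the state.
- monitor.read_state(): the state, without advancing time (a new reading comes with each control period).
- vision.camera(name): name is "side" or "top" or "wrist"; returns a dict with "pixels" (400x640x3 uint8, blue, green, red), "K" (3x3 intrinsics, pixels), "k1" (the pictures are not rectified: a ray, as slopes to the right and down, at radius r is drawn at 1 + k1 r^2 times it, then the intrinsics apply), "R" (3x3) and "t" (3): a world point X has camera coordinates R X + t. Camera axes: x right, y down, z forward; pixel columns grow to the right and rows downward; lengths in mm; the calibration is good to about 2 mm. A picture is of the moment at which its call begins. There is no depth.
- order.finish_job(): hands the job in, once; it reports no verdict.
The state is a dict: "t": time; "qpos": joint angles; "joint_vel": joint speeds; "tau": joint torques, N m; "tcp_pos": TCP position; "eef_rot": TCP orientation; "ft_force": force on the tool from outside, world axes, zero at the start; "torque": the same for the moment, N m; "grip_width": finger opening in mm.
Only numpy, scipy, OpenCV 4.12 (cv2) and the standard library are available. Lean on these libraries where they do the work, as an engineer would, in place of code of your own. Each camera call takes 0.05 s, during which the arm holds its last target.

## Task

Put the cheese grater back together: lift the spacer collar out of its storage tray by pinching its wall at the finger notch, stand it upright on the work surface beside the tray and let go, then take it again round the outside and thread it down the machine's drive post until it stands fully home on the deck. Then take the grating disc by its hub and thread it, hub up, down the same post until it lies flat on the collar. Lower both all the way rather than letting them drop, let go, and leave the plates, the cup and the steel pan where they are.

Things in the scene. Friction and masses are not known exactly. Their poses are not given: they have to be found in the camera images.
- collar: Spacer collar, a plain aluminium ring: outside diameter 62, bore 46 (wall 8), height 40 mm, about 0.2 kg. Origin: centre of its underside, z up along the bore. It starts standing in the tray's pocket. On the machine it goes round the thick lower step of the post.
- disc: Grating disc, steel, about 0.25 kg: a flat plate of diameter 110, 5 mm thick, with a round hub (outside diameter 40) rising 23 mm above it (28 mm in all); a 27 mm bore goes right through. Origin: centre of the plate's underside; z up through the hub. Starts loose, hub up, on the square board. It goes on the post's thin upper step, its plate resting on the collar's top, 40 mm above the deck.
- tray: Fixed pale wooden storage tray, a block 46 mm high spanning x -46 to +86, y -46 to +46 mm in its frame. Origin: on the table under the centre of its square pocket (64 x 64 mm, floor 6 mm above the table). The collar stands in the pocket, its top level with the tray's top, so its outside is reached only from the finger notch.
- notch (a point): Centre of the tray's finger notch, level with the tray's top (z 46 mm), 52 mm along the tray's +x from its origin. The notch is a recess open to the pocket and as deep, 44 mm wide along y, from 32 to 72 mm along x: one finger goes down here, the other into the collar's bore, to pinch the wall between.
- seat (a point): Centre of the drive post's foot on the flat deck of the fixed white grater machine, 50 mm above the table; z up along the post, x and y the machine's. The deck spans 85 mm either way; a hood 22 mm higher stands at x +83 to +143 mm. The post's lower step: diameter 42, deck to 36 mm up, bevelled 3 mm.
- post_tip (a point): Centre of the post's top, 66 mm above point seat. The post's upper step, 36 to 66 mm above the deck, has diameter 24; its top is bevelled 5 mm in over 6 mm.
- board: Fixed square pale wooden board, 150 x 150 mm, 15 mm thick, on which the disc lies. Origin: centre of its underside.
- plates: Bystander: stack of six white plates, diameter 130, height 78 mm. Origin: centre of the underside. Leave alone.
- cup: Bystander: white cup, diameter 70, height 80 mm. Origin: centre of the underside. Leave alone.
- pan: Bystander: empty steel food pan 120 x 200 x 65 mm. Origin: centre of the underside. Leave alone.
Things that resemble listed ones, but are neither listed nor needed, are in the scene too. There is more than one size of the disc; the job needs the smaller. There is more than one size of the tray; the one meant has the size given above.

How it is judged:
By the outcome, as a careful person would: the job done as asked, in the order asked, and still so for the second after the job is handed in, with the robot touching nothing.
It also fails if it takes over 72 s, if anything falls off the work surface, if the arm or the gripper's body presses on something with over 40 N, if the wrist force passes 120 N, or if a joint passes its speed limit or range.

## Working session

There is one attempt and no reset: what is moved stays moved. The work goes in short steps, Python scripts to look and compute and a shell command to move; the robot and the scene stay as the last step left them, time stands still between calls to the robot, and variables do not carry over. Pictures are saved under pics/ and viewed, and the job is handed in when it is done.

```bash
ls; mkdir -p pics; python3 - <<'E'
from workcell import monitor, vision
import cv2
s=monitor.read_state()
print(s)
for n in("side","top","wrist"):
    c=vision.camera(n); cv2.imwrite(f"pics/{n}0.png",c["pixels"]); print(n,c["K"],c["k1"],c["R"],c["t"])
E
```

```text
pics
{'t': 0.0, 'qpos': array([-1.06778698,  0.50186065, -0.42678545,  1.55147692,  0.22084108,
        1.1382982 , -0.21027296]), 'joint_vel': array([-1.30559881e-03, -3.90993116e-05,  2.90317952e-04, -1.86665696e-03,
       -8.11177715e-04,  4.90032094e-04,  1.47282830e-03]), 'tau': array([ 6.65088792e-04, -5.66576242e+01, -5.81611499e+00, -2.79112476e+01,
       -6.86942646e-02,  3.05149506e-02,  1.64776143e-04]), 'tcp_pos': array([154.3626805 , 631.02986366, 403.65828701]), 'eef_rot': array([-3.75602820e-01, -3.11879135e+00,  3.07755537e-03]), 'ft_force': array([-1.40459676,  0.15219978,  0.46469781]), 'torque': array([-0.07437835, -0.01414144,  0.0298981 ]), 'grip_width': 91.90893992786442}
side [[406.41338841   0.         314.94119875]
 [  0.         406.41338841 202.7169541 ]
 [  0.           0.           1.        ]] -0.011206378028866405 [[ 0.98532327 -0.16910194  0.02329328]
 [-0.08405061 -0.5993965  -0.79602722]
 [ 0.14857166  0.78238633 -0.60481244]] [-500.58499332  151.15843605  991.06599745]
top [[474.00500172   0.         321.75376975]
 [  0.         474.00500172 200.30588878]
 [  0.           0.           1.        ]] -0.09924799726036823 [[ 1.57958171e-02 -9.99875177e-01  3.49770491e-04]
 [-9.95763344e-01 -1.57625496e-02 -9.05919695e-02]
 [ 9.05861748e-02  1.08268555e-03 -9.95888032e-01]] [  37.66029438  506.60508608 1269.55455037]
wrist [[334.0602767    0.         322.63342282]
 [  0.         334.0602767  195.83987081]
 [  0.           0.           1.        ]] 0.014840889440224752 [[ 0.23849673  0.97113898 -0.00289668]
 [ 0.92618393 -0.22655739  0.30142175]
 [ 0.29206615 -0.07457096 -0.95348652]] [-649.42901562  -37.32568129  391.78997074]
```

View pics/top0.png

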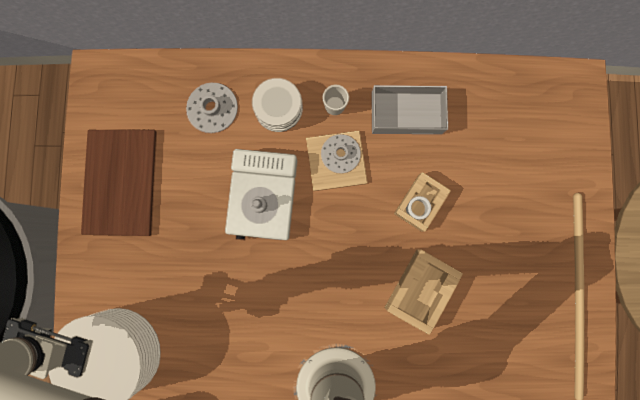

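View pics/side0.png

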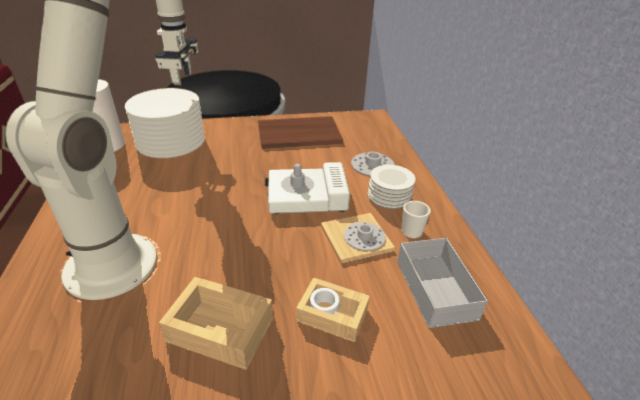

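View pics/wrist0.png

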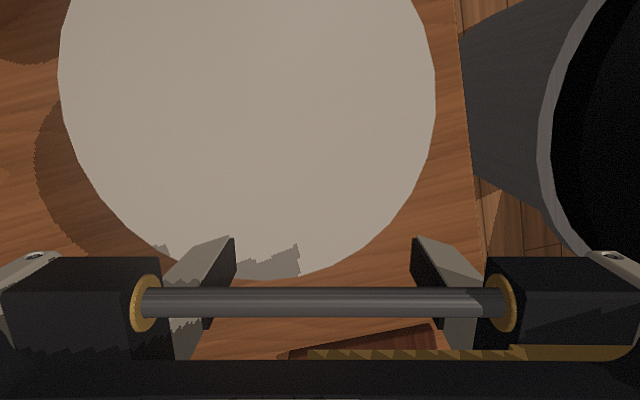

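The top view shows the machine with its post at about (259,204), the small disc on the board at (341,153), and the collar in the small tray at (419,208). The big tray at (424,292) and the large disc at (210,107) are decoys. Next I'll zoom in to measure.

```bash
cat > h.py <<'E'
import numpy as np, cv2
from workcell import monitor, vision
from scipy.spatial.transform import Rotation as Ro
def und(c,p):
    K=c["K"]; p=np.array(p,float).reshape(-1,1,2)
    return cv2.undistortPoints(p,K,np.array([c["k1"],0,0,0,0.])).reshape(-1,2)
def plane(c,p,z):
    n=und(c,p); d=np.c_[n,np.ones(len(n))]@c["R"]; o=-c["R"].T@c["t"]
    s=(z-o[2])/d[:,2]; return o+s[:,None]*d
def proj(c,X):
    q=np.atleast_2d(X)@c["R"].T+c["t"]; return cv2.projectPoints(q,np.zeros(3),np.zeros(3),c["K"],np.array([c["k1"],0,0,0,0.]))[0].reshape(-1,2)
def crop(c,x0,y0,x1,y1,f,name):
    cv2.imwrite("pics/"+name,cv2.resize(c["pixels"][y0:y1,x0:x1],None,fx=f,fy=f,interpolation=cv2.INTER_CUBIC))
E
python3 - <<'E'
from h import *
c=vision.camera("top")
crop(c,215,140,305,250,5,"t_mach.png");crop(c,380,160,480,240,7,"t_tray.png");crop(c,300,120,380,200,7,"t_board.png")
E
```

```text
(no output)
```

View pics/t_mach.png

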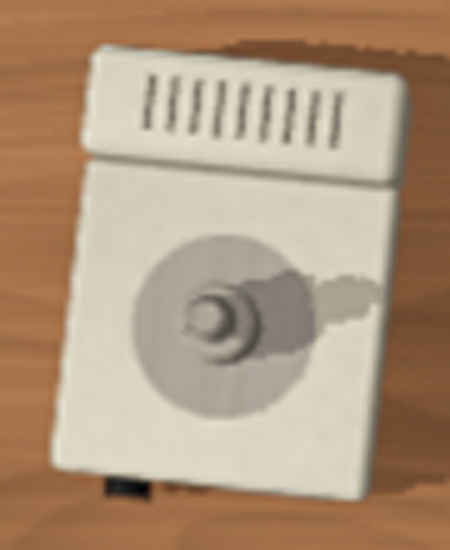

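View pics/t_tray.png

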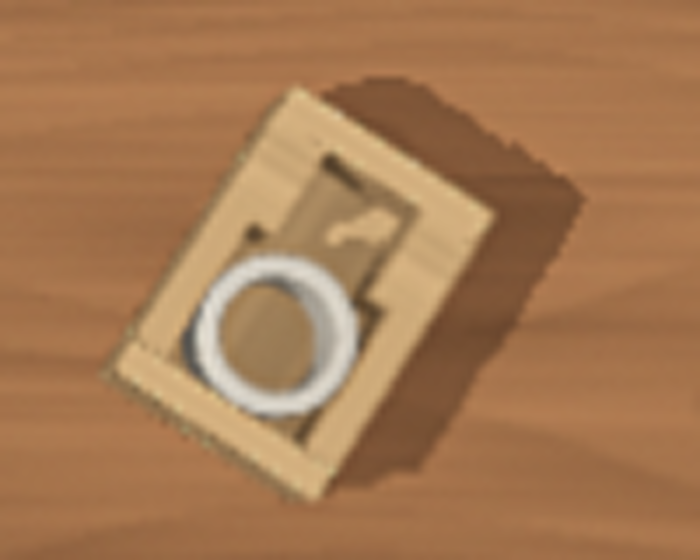

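View pics/t_board.png

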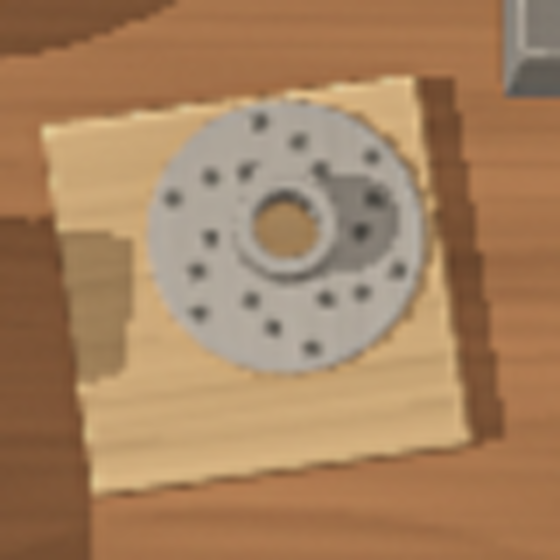

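```bash
cat > m1.py <<'E'
from h import *
t=vision.camera("top"); s=vision.camera("side")
def f(x0,y0,k,pts): return [((u+.5)/k-.5+x0,(v+.5)/k-.5+y0) for u,v in pts]
tr=plane(t,f(380,160,7,[(295,87),(495,213),(320,500),(115,362)]),46)
print("tray corners",tr.round(1)); print(np.linalg.norm(tr-np.roll(tr,-1,0),axis=1))
print("collar",plane(t,f(380,160,7,[(275,335)]),46))
pi=f(380,160,7,[(275,335)])
# gray post disc
print("deckcircle",plane(t,f(215,140,5,[(224,327)]),50),"posttip",plane(t,f(215,140,5,[(210,318)]),116))
dk=plane(t,f(215,140,5,[(88,162),(395,188),(365,497),(55,467)]),50);print("deck",dk.round(1),np.linalg.norm(dk-np.roll(dk,-1,0),axis=1))
print("disc plate",plane(t,f(300,120,7,[(288,236)]),20),"hub top",plane(t,f(300,120,7,[(286,228)]),43))
b=plane(t,f(300,120,7,[(42,128),(413,76),(470,440),(95,494)]),15);print(b.round(1),np.linalg.norm(b-np.roll(b,-1,0),axis=1))
crop(s,255,150,365,220,7,"s_mach.png");crop(s,290,270,380,345,7,"s_tray.png");crop(s,315,205,400,270,7,"s_board.png")
E
python3 m1.py
```

```text
tray corners [[ 585.  -223.6   46. ]
 [ 537.3 -301.4   46. ]
 [ 425.8 -232.7   46. ]
 [ 477.5 -153.7   46. ]]
[ 91.26239408 131.01655721  94.41663454 128.27557272]
collar [[ 488.77329674 -215.44668603   46.        ]]
deckcircle [[488.26086739 212.00928244  50.        ]] posttip [[487.51338017 210.46659107 116.        ]]
deck [[576.3 288.1  50. ]
 [564.5 122.1  50. ]
 [399.  134.6  50. ]
 [412.  300.5  50. ]] [166.39888757 166.01525422 166.36932469 164.75707705]
disc plate [[637.40245662  -4.62031183  20.        ]] hub top [[636.10647122  -2.93778471  43.        ]]
[[680.4  93.4  15. ]
 [704.  -53.9  15. ]
 [558.1 -77.4  15. ]
 [534.4  69.8  15. ]] [149.22479054 147.74794622 149.14037726 147.95414844]
```

View pics/s_mach.png

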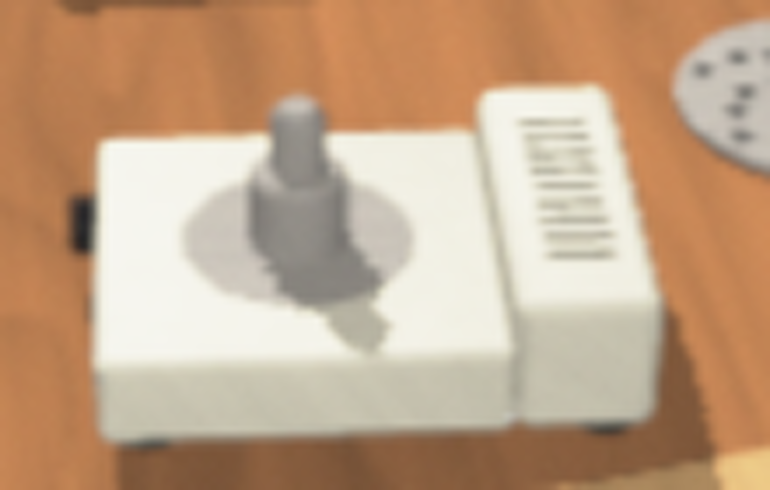

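View pics/s_tray.png

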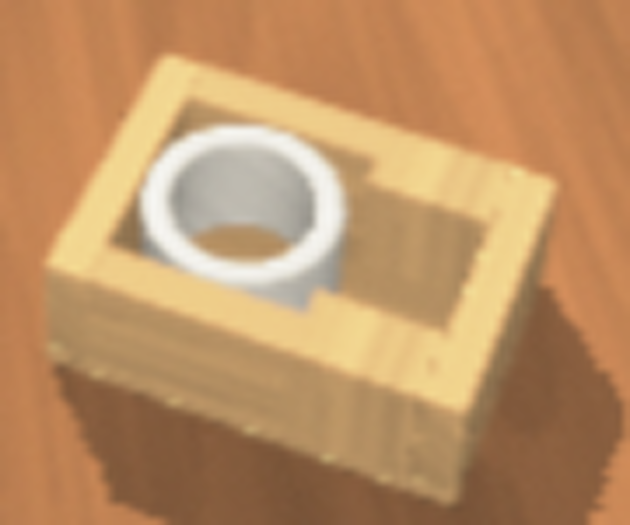

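View pics/s_board.png

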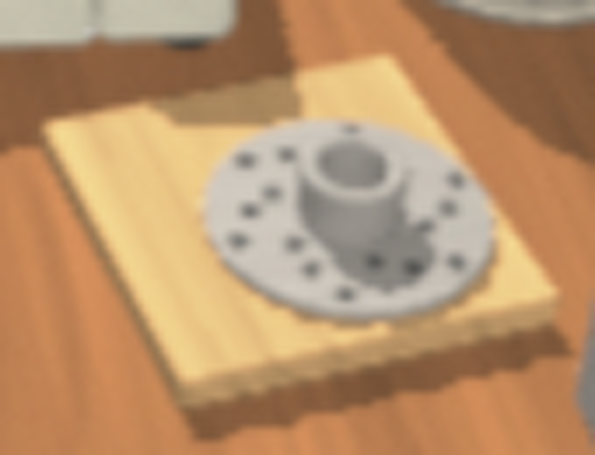

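```bash
python3 - <<'E'
from h import *
s=vision.camera("side")
def f(x0,y0,k,pts): return [((u+.5)/k-.5+x0,(v+.5)/k-.5+y0) for u,v in pts]
tr=plane(s,f(290,270,7,[(168,55),(556,182),(468,412),(50,262)]),46);print(tr.round(1),tr.mean(0))
print("collar",plane(s,f(290,270,7,[(244,206)]),46))
print("post",plane(s,f(255,150,7,[(299,100)]),116),"deckc",plane(s,f(255,150,7,[(298,243)]),50))
print("disc",plane(s,f(315,205,7,[(349,213)]),20),"hub",plane(s,f(315,205,7,[(353,163)]),43))
E
```

```text
[[ 477.1 -155.7   46. ]
 [ 586.5 -224.8   46. ]
 [ 538.9 -301.6   46. ]
 [ 428.7 -231.4   46. ]] [ 507.82061769 -228.37272109   46.        ]
collar [[ 489.78614038 -219.42868492   46.        ]]
post [[490.90824605 214.64410488 116.        ]] deckc [[489.33827189 207.65871632  50.        ]]
disc [[638.77840796  -5.70496707  20.        ]] hub [[638.58536548  -3.58802874  43.        ]]
```

```bash
cat > go.py <<'E'
import sys
from h import *
# usage: go.py x y z yawdeg(of jaw axis)  -> shift/turn shares; z of TCP
def main(x,y,z,yaw):
    s=monitor.read_state(); R=Ro.from_rotvec(s["eef_rot"]).as_matrix(); p=s["tcp_pos"]
    d=R.T@(np.array([x,y,z])-p)
    best=None
    for a in (yaw,yaw+180):
        a=np.radians(a); ya=np.array([np.cos(a),np.sin(a),0]); za=np.array([0,0,-1.]); xa=np.cross(ya,za)
        w=Ro.from_matrix(R.T@np.c_[xa,ya,za]).as_rotvec()
        print("alt turn shares",(w/.5).round(3))
    print("jaw yaw now",np.degrees(np.arctan2(R[1,1],R[0,1])).round(2),"tilt z",R[:,2].round(4))
    print("t",s["t"],"pos",p.round(1),"q",s["qpos"].round(2),"F",s["ft_force"].round(1),"w",round(s["grip_width"],1))
    print("shift shares",(d/300).round(4),"mm",d.round(1))
main(*map(float,sys.argv[1:]))
E
python3 go.py 512 -232 330 -32.2; python3 go.py 520 200 400 -32.2
```

```text
alt turn shares [-1.000e-03  1.000e-03  3.786e+00]
alt turn shares [-1.000e-03 -1.000e-03 -2.497e+00]
jaw yaw now 76.26 tilt z [-2.e-04 -5.e-04 -1.e+00]
t 0.35 pos [154.3 631.3 404.5] q [-1.07  0.5  -0.43  1.55  0.22  1.14 -0.21] F [-0.3  0.4 -0.7] w 91.6
shift shares [-1.8415 -2.5122  0.2493] mm [-552.4 -753.7   74.8]
alt turn shares [-1.000e-03  1.000e-03  3.786e+00]
alt turn shares [-1.000e-03 -1.000e-03 -2.497e+00]
jaw yaw now 76.26 tilt z [-2.e-04 -5.e-04 -1.e+00]
t 0.35 pos [154.3 631.3 404.5] q [-1.07  0.5  -0.43  1.55  0.22  1.14 -0.21] F [-0.3  0.4 -0.7] w 91.6
shift shares [-1.5254 -1.1072  0.0153] mm [-457.6 -332.2    4.6]
```

```bash
python3 go.py 400 440 405 76|tail -1
```

```text
shift shares [-0.9469 -0.4251 -0.0017] mm [-284.1 -127.5   -0.5]
```

```bash
python3 -m inch '[{"tx":-0.2,"ty":-0.07,"az":0.25},{"tx":-0.4,"ty":-0.16,"az":0.5},{"tx":-0.6,"ty":-0.25,"az":0.7},{"tx":-0.8,"ty":-0.34,"az":0.9},{"tx":-0.945,"ty":-0.425,"az":1},{"tx":-0.945,"ty":-0.425,"az":1}]'; python3 go.py 570 200 405 -32
```

```text
alt turn shares [-1.000e-03  1.000e-03  3.779e+00]
alt turn shares [-1.000e-03 -1.000e-03 -2.504e+00]
jaw yaw now 76.26 tilt z [-2.e-04 -5.e-04 -1.e+00]
t 0.35 pos [154.3 631.3 404.5] q [-1.07  0.5  -0.43  1.55  0.22  1.14 -0.21] F [-0.3  0.4 -0.7] w 91.6
shift shares [-1.6873e+00 -1.0676e+00 -1.4000e-03] mm [-5.062e+02 -3.203e+02 -4.000e-01]$[0]: bad value
```

```bash
python3 -m inch '[{"tx":-0.2,"ty":-0.07,"tz":0,"ax":0,"ay":0,"az":0.25,"grip":0},{"tx":-0.4,"ty":-0.16,"tz":0,"ax":0,"ay":0,"az":0.5,"grip":0},{"tx":-0.6,"ty":-0.25,"tz":0,"ax":0,"ay":0,"az":0.7,"grip":0},{"tx":-0.8,"ty":-0.34,"tz":0,"ax":0,"ay":0,"az":0.9,"grip":0},{"tx":-0.945,"ty":-0.425,"tz":0,"ax":0,"ay":0,"az":1,"grip":0},{"tx":-0.945,"ty":-0.425,"tz":0,"ax":0,"ay":0,"az":1,"grip":0}]'; python3 go.py 570 200 405 -32
```

```text
t: 1.1
tcp_pos: [405.0, 435.1, 404.6]
eef_rot: [1.151, 2.919, -0.003]
ft_force: [-0.8, -0.1, 0.1]
grip_width: 92.1
alt turn shares [0.005 0.007 2.757]
alt turn shares [-0.007  0.005 -3.527]
jaw yaw now 46.97 tilt z [ 0.0028 -0.0028 -1.    ]
t 1.1 pos [405.  435.1 404.6] q [-0.68  0.38 -0.25  1.7   0.11  1.07 -0.14] F [-0.8 -0.1  0.1] w 92.1
shift shares [-0.9368 -0.1975  0.0025] mm [-281.   -59.2    0.8]
```

```bash
python3 -m inch '[{"tx":-0.2,"ty":-0.02,"tz":0,"ax":0,"ay":0,"az":0.25,"grip":0},{"tx":-0.4,"ty":-0.07,"tz":0,"ax":0,"ay":0,"az":0.5,"grip":0},{"tx":-0.6,"ty":-0.11,"tz":0,"ax":0,"ay":0,"az":0.7,"grip":0},{"tx":-0.8,"ty":-0.16,"tz":0,"ax":0,"ay":0,"az":0.9,"grip":0},{"tx":-0.935,"ty":-0.2,"tz":0,"ax":0,"ay":0,"az":1,"grip":0},{"tx":-0.935,"ty":-0.2,"tz":0,"ax":0,"ay":0,"az":1,"grip":0}]'; python3 go.py 590 -80 405 -32;python3 - <<'E'
from h import *
c=vision.camera("wrist");cv2.imwrite("pics/w1.png",c["pixels"])
print(proj(c,[[490,211,116],[490,211,50]]), c["t"])
E
```

```text
t: 1.85
tcp_pos: [568.0, 203.0, 404.7]
eef_rot: [1.833, 2.549, -0.002]
ft_force: [-1.0, 0.1, 0.1]
grip_width: 91.8
alt turn shares [0.002 0.004 1.766]
alt turn shares [-4.000e-03  3.000e-03 -4.518e+00]
jaw yaw now 18.58 tilt z [ 9.0e-04 -1.9e-03 -1.0e+00]
t 1.85 pos [568.  203.  404.7] q [-0.35  0.38 -0.05  1.68  0.02  1.07 -0.08] F [-1.   0.1  0.1] w 91.8
shift shares [-9.174e-01 -2.311e-01  7.000e-04] mm [-2.752e+02 -6.930e+01  2.000e-01]
[[233.76276739 154.27744389]
 [250.60244721 141.94601718]] [-603.36206959  -26.72982763  394.75456894]
```

View pics/w1.png

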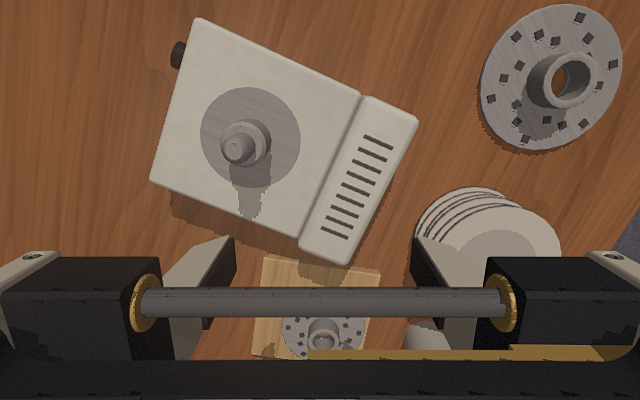

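The machine is in view: post tip near (236,151), deck circle centred near (250,137). Carrying on to the tray.

```bash
python3 -m inch '[{"tx":-0.2,"ty":-0.03,"tz":0,"ax":0,"ay":0,"az":0.25,"grip":0},{"tx":-0.4,"ty":-0.08,"tz":0,"ax":0,"ay":0,"az":0.5,"grip":0},{"tx":-0.6,"ty":-0.13,"tz":0,"ax":0,"ay":0,"az":0.7,"grip":0},{"tx":-0.8,"ty":-0.18,"tz":0,"ax":0,"ay":0,"az":0.9,"grip":0},{"tx":-0.917,"ty":-0.231,"tz":0,"ax":0,"ay":0,"az":1,"grip":0},{"tx":-0.917,"ty":-0.231,"tz":0,"ax":0,"ay":0,"az":1,"grip":0}]'; python3 go.py 560 -180 390 -32
```

```text
t: 2.65
tcp_pos: [589.7, -77.9, 404.7]
eef_rot: [2.404, 2.022, -0.001]
ft_force: [0.6, 1.3, 0.6]
grip_width: 91.7
alt turn shares [0.    0.002 0.772]
alt turn shares [-3.000e-03  0.000e+00 -5.511e+00]
jaw yaw now -9.88 tilt z [-3.e-04 -9.e-04 -1.e+00]
t 2.65 pos [589.7 -77.9 404.7] q [-0.03  0.37  0.15  1.71 -0.06  1.06 -0.03] F [0.6 1.3 0.6] w 91.7
shift shares [-0.3522 -0.039   0.0493] mm [-105.7  -11.7   14.8]
```

```bash
python3 go.py 475 -265 360 -32.2|tail -1; python3 -m inch '[{"tx":-0.2,"ty":0.08,"tz":0.02,"ax":0,"ay":0,"az":0.25,"grip":0},{"tx":-0.35,"ty":0.1,"tz":0.05,"ax":0,"ay":0,"az":0.5,"grip":0}]';  python3 go.py 475 -265 360 -32.2
```

```text
shift shares [-0.6799 -0.2695  0.1496] mm [-204.   -80.9   44.9]
t: 2.9
tcp_pos: [603.8, -182.1, 389.9]
eef_rot: [2.633, 1.714, 0.004]
ft_force: [0.2, -0.2, -0.0]
grip_width: 91.8
alt turn shares [ 0.003 -0.004  0.291]
alt turn shares [ 6.000e-03  4.000e-03 -5.992e+00]
jaw yaw now -23.87 tilt z [ 0.0022  0.0013 -1.    ]
t 2.9 pos [ 603.8 -182.1  389.9] q [ 0.08  0.45  0.23  1.64 -0.11  1.07 -0.07] F [ 0.2 -0.2 -0. ] w 91.8
shift shares [-0.4265 -0.2809  0.0985] mm [-128.   -84.3   29.5]
```

```bash
python3 -m inch '[{"tx":-0.15,"ty":-0.1,"tz":0.03,"ax":0,"ay":0,"az":0.15,"grip":0.6},{"tx":-0.3,"ty":-0.2,"tz":0.07,"ax":0,"ay":0,"az":0.29,"grip":0.6},{"tx":-0.427,"ty":-0.281,"tz":0.1,"ax":0,"ay":0,"az":0.29,"grip":0.6},{"tx":-0.427,"ty":-0.281,"tz":0.1,"ax":0,"ay":0,"az":0.29,"grip":0.6},{"tx":-0.427,"ty":-0.281,"tz":0.1,"ax":0,"ay":0,"az":0.29,"grip":0.6}]';  python3 go.py 512 -232 300 -32.2; python3 - <<'E'
from h import *
c=vision.camera("wrist");cv2.imwrite("pics/w2.png",c["pixels"])
u=np.array([.846,-.533,0]);o=np.array([490.,-217.3,46])
print(proj(c,[o,o+27*u]))
E
```

```text
t: 3.52
tcp_pos: [474.6, -264.6, 359.9]
eef_rot: [-2.748, -1.521, -0.003]
ft_force: [1.3, 1.0, -0.5]
grip_width: 46.4
alt turn shares [ 0.001 -0.004  0.004]
alt turn shares [ 6.000e-03  1.000e-03 -6.279e+00]
jaw yaw now -32.07 tilt z [ 0.0014  0.0013 -1.    ]
t 3.525 pos [ 474.6 -264.6  359.9] q [ 0.22  0.34  0.3   1.88 -0.12  0.94  0.01] F [ 1.3  1.  -0.5] w 46.4
shift shares [0.158  0.0479 0.2001] mm [47.4 14.4 60. ]
[[308.7724467  132.30217165]
 [339.87646858 132.34265494]]
```

View pics/w2.png

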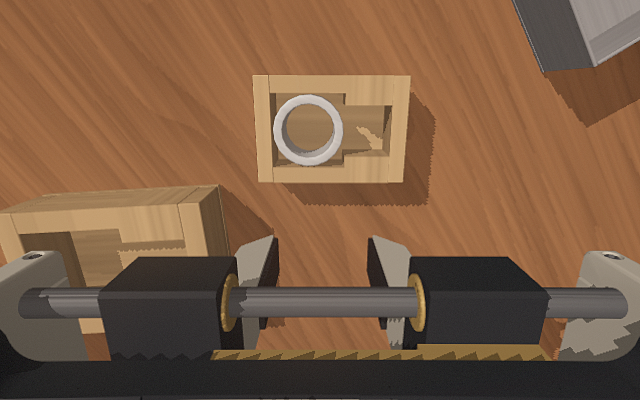

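The collar's centre is at (308,130), within 2 px of the prediction, and the tray lines up with the jaws.

```bash
python3 -m inch '[{"tx":0.08,"ty":0.025,"tz":0.15,"ax":0,"ay":0,"az":0.003,"grip":0.61},{"tx":0.16,"ty":0.049,"tz":0.27,"ax":0,"ay":0,"az":0.003,"grip":0.61},{"tx":0.16,"ty":0.049,"tz":0.4,"ax":0,"ay":0,"az":0.003,"grip":0.61},{"tx":0.16,"ty":0.049,"tz":0.4,"ax":0,"ay":0,"az":0.003,"grip":0.61},{"tx":0.16,"ty":0.049,"tz":0.4,"ax":0,"ay":0,"az":0.003,"grip":0.61}]';  python3 go.py 512.5 -231.5 191 -32.2; python3 - <<'E'
from h import *
c=vision.camera("wrist");cv2.imwrite("pics/w3.png",c["pixels"])
u=np.array([.846,-.533,0]);o=np.array([490.,-217.3,46])
print(proj(c,[o,o+27*u]))
s=vision.camera("side");crop(s,270,200,400,330,5,"s3.png")
E
```

```text
t: 4.2
tcp_pos: [512.0, -234.1, 240.8]
eef_rot: [2.751, 1.515, 0.002]
ft_force: [-0.1, -0.5, 1.0]
grip_width: 35.8
alt turn shares [ 0.003 -0.001 -0.004]
alt turn shares [-1.000e-03 -4.000e-03  6.279e+00]
jaw yaw now -32.33 tilt z [ 1.3e-03 -3.0e-04 -1.0e+00]
t 4.2 pos [ 512.  -234.1  240.8] q [ 0.19  0.54  0.24  1.91 -0.19  0.71 -0.02] F [-0.1 -0.5  1. ] w 35.8
shift shares [ 0.008  -0.0035  0.1659] mm [ 2.4 -1.  49.8]
[[274.11842403 238.5519151 ]
 [321.56035469 238.38089792]]
```

View pics/w3.png

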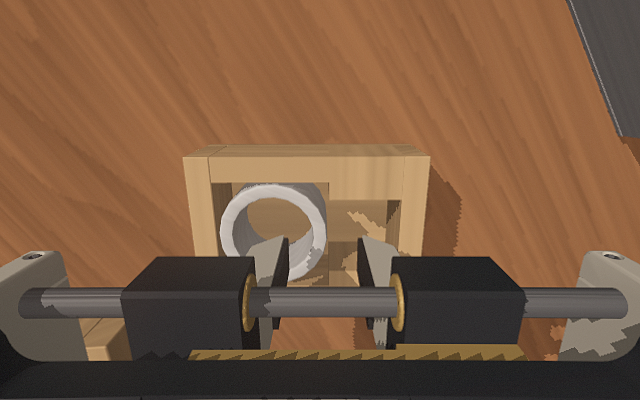

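View pics/s3.png

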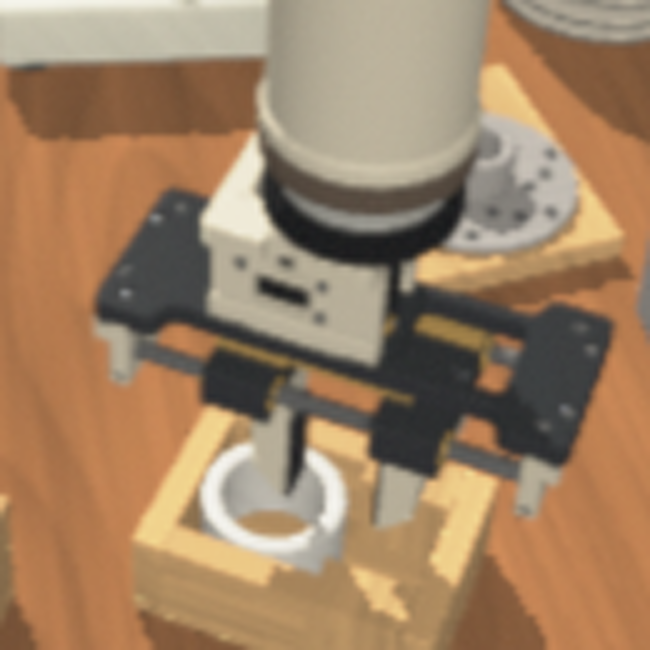

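One finger is over the bore and the other over the notch, with the collar centred near (274,233). Descending and pinching.

```bash
python3 -m inch '[{"tx":0.012,"ty":-0.003,"tz":0.03,"ax":0,"ay":0,"az":0,"grip":0.61},{"tx":0.012,"ty":-0.003,"tz":0.1,"ax":0,"ay":0,"az":0,"grip":0.61},{"tx":0.012,"ty":-0.003,"tz":0.166,"ax":0,"ay":0,"az":0,"grip":0.61},{"tx":0.012,"ty":-0.003,"tz":0.166,"ax":0,"ay":0,"az":0,"grip":0.61}]' && python3 -m inch '[{"tx":0,"ty":0,"tz":0,"ax":0,"ay":0,"az":0,"grip":0.8},{"tx":0,"ty":0,"tz":0,"ax":0,"ay":0,"az":0,"grip":0.85},{"tx":0,"ty":0,"tz":0,"ax":0,"ay":0,"az":0,"grip":1},{"tx":0,"ty":0,"tz":0,"ax":0,"ay":0,"az":0,"grip":1},{"tx":0,"ty":0,"tz":0,"ax":0,"ay":0,"az":0,"grip":1},{"tx":0,"ty":0,"tz":0,"ax":0,"ay":0,"az":0,"grip":1}]';  python3 go.py 512.5 -231.5 191 -32.2
```

```text
t: 4.8
tcp_pos: [511.2, -230.5, 188.3]
eef_rot: [-2.751, -1.512, 0.003]
ft_force: [-0.3, -0.6, -0.0]
grip_width: 35.9
t: 5.55
tcp_pos: [512.3, -231.1, 190.4]
eef_rot: [2.752, 1.513, 0.001]
ft_force: [0.0, -0.4, 6.6]
grip_width: 7.8
alt turn shares [ 0.002 -0.    -0.007]
alt turn shares [-1.000e-03 -3.000e-03  6.276e+00]
jaw yaw now -32.4 tilt z [ 8.e-04 -3.e-04 -1.e+00]
t 5.55 pos [ 512.3 -231.1  190.4] q [ 0.21  0.62  0.22  1.92 -0.22  0.62 -0.  ] F [ 0.  -0.4  6.6] w 7.8
shift shares [-0.0009  0.0011 -0.0019] mm [-0.3  0.3 -0.6]
```

```bash
python3 -m inch '[{"tx":0,"ty":0,"tz":-0.03,"ax":0,"ay":0,"az":0,"grip":1},{"tx":0,"ty":0,"tz":-0.08,"ax":0,"ay":0,"az":0,"grip":1},{"tx":0,"ty":0,"tz":-0.15,"ax":0,"ay":0,"az":0,"grip":1},{"tx":0,"ty":0,"tz":-0.23,"ax":0,"ay":0,"az":0,"grip":1},{"tx":0,"ty":0,"tz":-0.3,"ax":0,"ay":0,"az":0,"grip":1},{"tx":0,"ty":0,"tz":-0.3,"ax":0,"ay":0,"az":0,"grip":1}]';  python3 go.py 470 -95 285 -32.2;python3 - <<'E'
from h import *
c=vision.camera("wrist");cv2.imwrite("pics/w4.png",c["pixels"])
s=vision.camera("side");crop(s,270,190,400,320,5,"s4.png")
E
```

```text
t: 6.3
tcp_pos: [512.9, -231.2, 282.2]
eef_rot: [2.75, 1.512, 0.005]
ft_force: [-0.2, -0.7, -1.7]
grip_width: 8.0
alt turn shares [ 0.008 -0.002 -0.007]
alt turn shares [-4.000e-03 -1.300e-02  6.276e+00]
jaw yaw now -32.4 tilt z [ 0.0041 -0.0013 -1.    ]
t 6.3 pos [ 512.9 -231.2  282.2] q [ 0.17  0.47  0.26  1.89 -0.17  0.79 -0.04] F [-0.2 -0.7 -1.7] w 8.0
shift shares [ 0.3068 -0.364  -0.0105] mm [  92.  -109.2   -3.2]
```

View pics/w4.png

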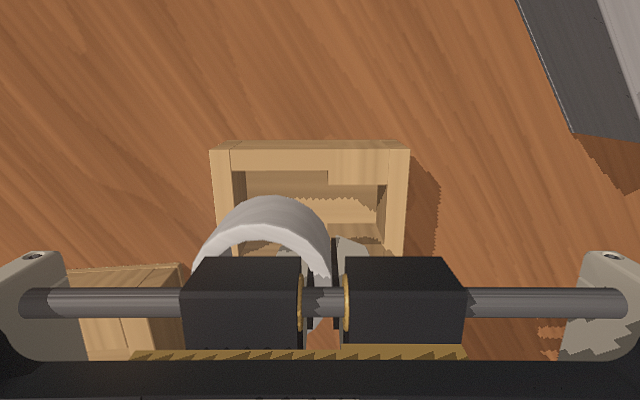

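View pics/s4.png

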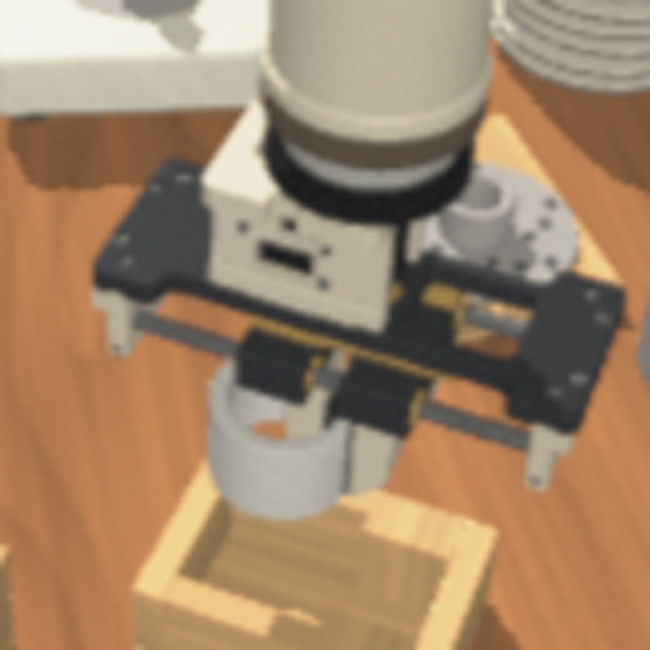

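The collar came out upright, pinched at a width of 8 mm. I'll carry it to clear table between the tray and the board.

```bash
python3 go.py 485 -100 240 -32.2|tail -1; python3 -m inch '[{"tx":0.08,"ty":-0.07,"tz":0,"ax":0,"ay":0,"az":0,"grip":1},{"tx":0.2,"ty":-0.17,"tz":0,"ax":0,"ay":0,"az":0,"grip":1},{"tx":0.32,"ty":-0.27,"tz":0,"ax":0,"ay":0,"az":0,"grip":1},{"tx":0.328,"ty":-0.315,"tz":0.06,"ax":0,"ay":0,"az":0,"grip":1},{"tx":0.328,"ty":-0.315,"tz":0.14,"ax":0,"ay":0,"az":0,"grip":1},{"tx":0.328,"ty":-0.315,"tz":0.14,"ax":0,"ay":0,"az":0,"grip":1}]';  python3 go.py 485 -100 186 -32.2;python3 - <<'E'
from h import *
s=vision.camera("side");crop(s,240,160,400,300,5,"s5.png")
s=vision.camera("top");crop(s,300,130,430,240,5,"t5.png")
E
```

```text
shift shares [ 0.3197 -0.3092  0.1331] mm [ 95.9 -92.8  39.9]
t: 7.15
tcp_pos: [483.5, -96.7, 235.7]
eef_rot: [-2.75, -1.513, 0.007]
ft_force: [-0.3, -1.1, -1.3]
grip_width: 8.4
alt turn shares [-0.01   0.005 -0.006]
alt turn shares [0.008 0.016 6.277]
jaw yaw now -32.37 tilt z [-5.6e-03  5.0e-04 -1.0e+00]
t 7.15 pos [483.5 -96.7 235.7] q [-0.04  0.45  0.22  2.08 -0.16  0.63 -0.27] F [-0.3 -1.1 -1.3] w 8.4
shift shares [-0.0062  0.011   0.1657] mm [-1.9  3.3 49.7]
```

View pics/s5.png

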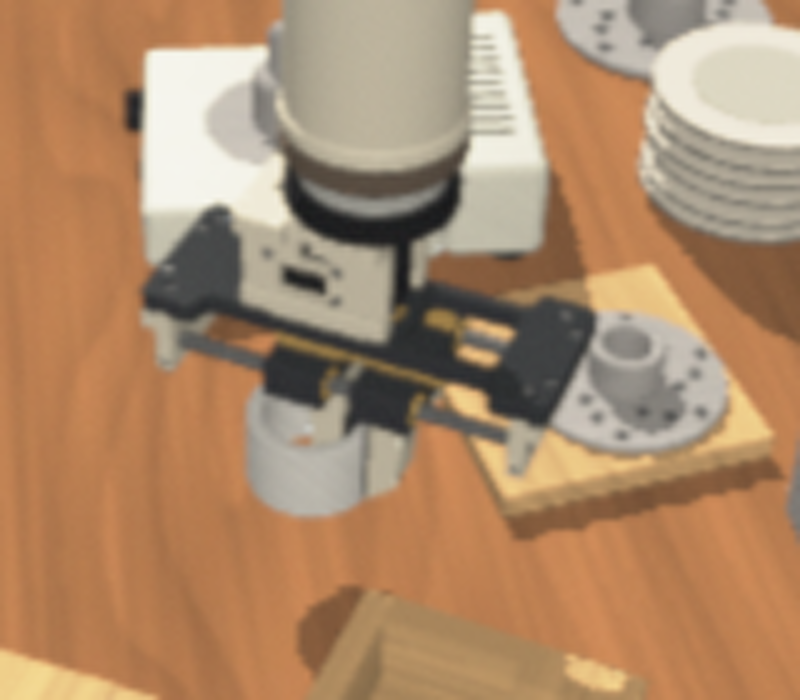

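View pics/t5.png

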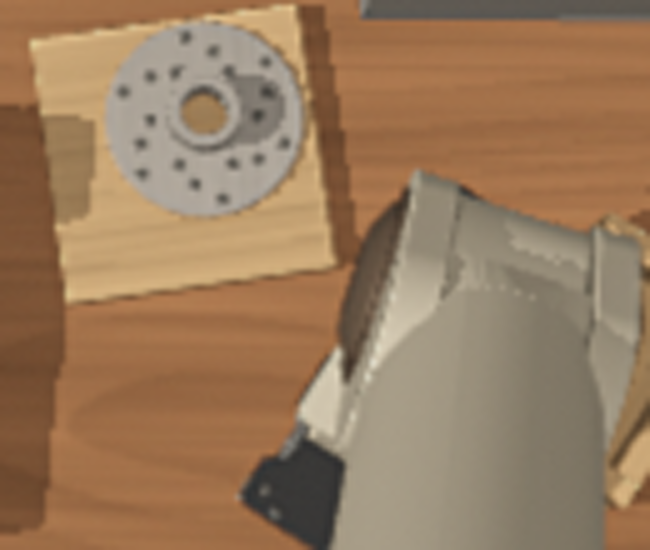

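The collar hangs upright over clear table. Lowering it.

```bash
python3 -m inch '[{"tx":0,"ty":0,"tz":0.08,"ax":0,"ay":0,"az":0,"grip":1},{"tx":0,"ty":0,"tz":0.15,"ax":0,"ay":0,"az":0,"grip":1},{"tx":0,"ty":0,"tz":0.152,"ax":0,"ay":0,"az":0,"grip":1},{"tx":0,"ty":0,"tz":0.152,"ax":0,"ay":0,"az":0,"grip":1},{"tx":0,"ty":0,"tz":0.154,"ax":0,"ay":0,"az":0,"grip":1},{"tx":0,"ty":0,"tz":0.156,"ax":0,"ay":0,"az":0,"grip":1},{"tx":0,"ty":0,"tz":0.156,"ax":0,"ay":0,"az":0,"grip":1}]';  python3 go.py 485 -100 184.4 -32.2
```

```text
t: 8.12
tcp_pos: [485.1, -97.2, 191.4]
eef_rot: [2.753, 1.513, 0.001]
ft_force: [-0.7, -0.1, -2.7]
grip_width: 8.5
alt turn shares [ 0.001 -0.001 -0.007]
alt turn shares [-1.000e-03 -1.000e-03  6.276e+00]
jaw yaw now -32.4 tilt z [ 5.e-04  0.e+00 -1.e+00]
t 8.125 pos [485.1 -97.2 191.4] q [-0.02  0.54  0.2   2.09 -0.2   0.53 -0.25] F [-0.7 -0.1 -2.7] w 8.5
shift shares [-0.0083  0.0046  0.0234] mm [-2.5  1.4  7. ]
```

```bash
python3 -m inch '[{"tx":0,"ty":0,"tz":0.006,"ax":0,"ay":0,"az":0,"grip":1},{"tx":0,"ty":0,"tz":0.012,"ax":0,"ay":0,"az":0,"grip":1},{"tx":0,"ty":0,"tz":0.018,"ax":0,"ay":0,"az":0,"grip":1},{"tx":0,"ty":0,"tz":0.018,"ax":0,"ay":0,"az":0,"grip":1}]';python3 -m inch '[{"tx":0,"ty":0,"tz":0.003,"ax":0,"ay":0,"az":0,"grip":1},{"tx":0,"ty":0,"tz":0.003,"ax":0,"ay":0,"az":0,"grip":1}]';
```

```text
t: 8.62
tcp_pos: [484.9, -97.2, 185.4]
eef_rot: [-2.753, -1.513, 0.001]
ft_force: [-0.3, 0.7, -2.2]
grip_width: 8.3
t: 8.88
tcp_pos: [485.0, -97.2, 184.7]
eef_rot: [-2.753, -1.513, 0.0]
ft_force: [-0.4, 0.4, -1.7]
grip_width: 8.2
```

```bash
python3 -m inch '[{"tx":0,"ty":0,"tz":0.004,"ax":0,"ay":0,"az":0,"grip":1},{"tx":0,"ty":0,"tz":0.004,"ax":0,"ay":0,"az":0,"grip":1}]';python3 -m inch '[{"tx":0,"ty":0,"tz":0.004,"ax":0,"ay":0,"az":0,"grip":1},{"tx":0,"ty":0,"tz":0.004,"ax":0,"ay":0,"az":0,"grip":1}]'; python3 - <<'E'
from h import *
s=vision.camera("side");crop(s,240,160,400,300,5,"s6.png")
E
```

```text
t: 9.12
tcp_pos: [485.1, -97.3, 184.4]
eef_rot: [-2.753, -1.513, -0.001]
ft_force: [-1.9, 0.6, 8.6]
grip_width: 8.4
t: 9.38
tcp_pos: [485.2, -97.4, 184.2]
eef_rot: [-2.753, -1.513, -0.001]
ft_force: [-5.7, 1.2, 20.5]
grip_width: 8.1
```

View pics/s6.png

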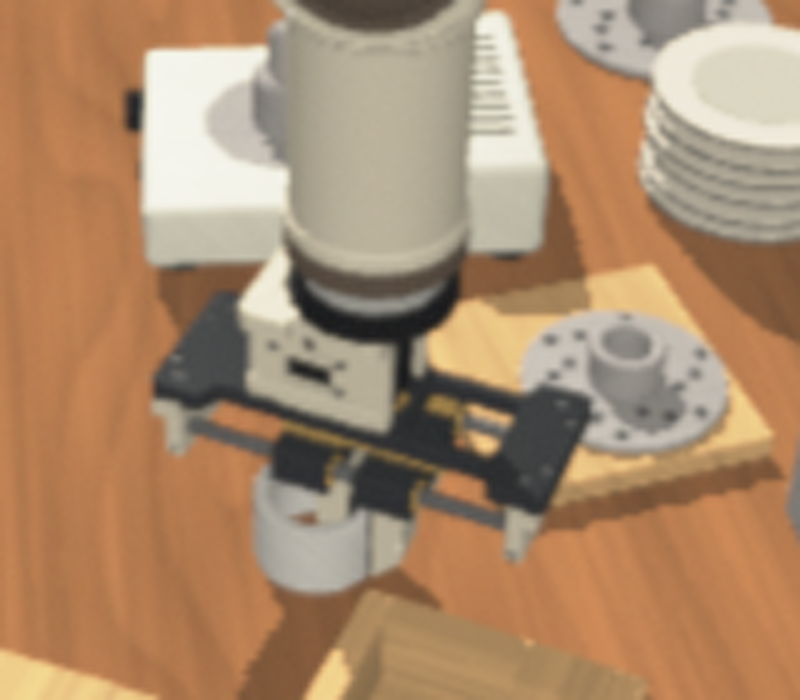

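It's on the table, contact force about 20 N. Easing off, opening, and rising.

```bash
python3 -m inch '[{"tx":0,"ty":0,"tz":-0.005,"ax":0,"ay":0,"az":0,"grip":1},{"tx":0,"ty":0,"tz":-0.005,"ax":0,"ay":0,"az":0,"grip":0.7},{"tx":0,"ty":0,"tz":-0.005,"ax":0,"ay":0,"az":0,"grip":0.65},{"tx":0,"ty":0,"tz":-0.005,"ax":0,"ay":0,"az":0,"grip":0.65},{"tx":0,"ty":0,"tz":-0.005,"ax":0,"ay":0,"az":0,"grip":0.65}]'; python3 -m inch '[{"tx":0,"ty":0,"tz":-0.06,"ax":0,"ay":0,"az":0,"grip":0.65},{"tx":0,"ty":0,"tz":-0.2,"ax":0,"ay":0,"az":0,"grip":0.65},{"tx":0,"ty":0,"tz":-0.4,"ax":0,"ay":0,"az":0,"grip":0},{"tx":-0.2,"ty":-0.1,"tz":-0.6,"ax":0,"ay":0,"az":0,"grip":0},{"tx":-0.35,"ty":-0.1,"tz":-0.6,"ax":0,"ay":0,"az":0,"grip":0},{"tx":-0.35,"ty":-0.1,"tz":-0.6,"ax":0,"ay":0,"az":0,"grip":0}]';python3 - <<'E'
from h import *
c=vision.camera("wrist");cv2.imwrite("pics/w7.png",c["pixels"])
s=vision.camera("side");crop(s,240,160,400,300,5,"s7.png")
s=vision.camera("top");crop(s,300,130,430,240,5,"t7.png")
np.savez("w7.npz",**c)
print(proj(c,[462.2,-83,40]))
E
```

```text
t: 10.05
tcp_pos: [485.0, -97.2, 183.7]
eef_rot: [-2.753, -1.514, 0.0]
ft_force: [-0.3, -0.3, -0.2]
grip_width: 32.3
t: 10.8
tcp_pos: [401.0, -173.0, 366.6]
eef_rot: [2.756, 1.503, 0.005]
ft_force: [0.8, 0.4, 0.1]
grip_width: 67.6
[[324.58108025  58.01961976]]
```

View pics/s7.png

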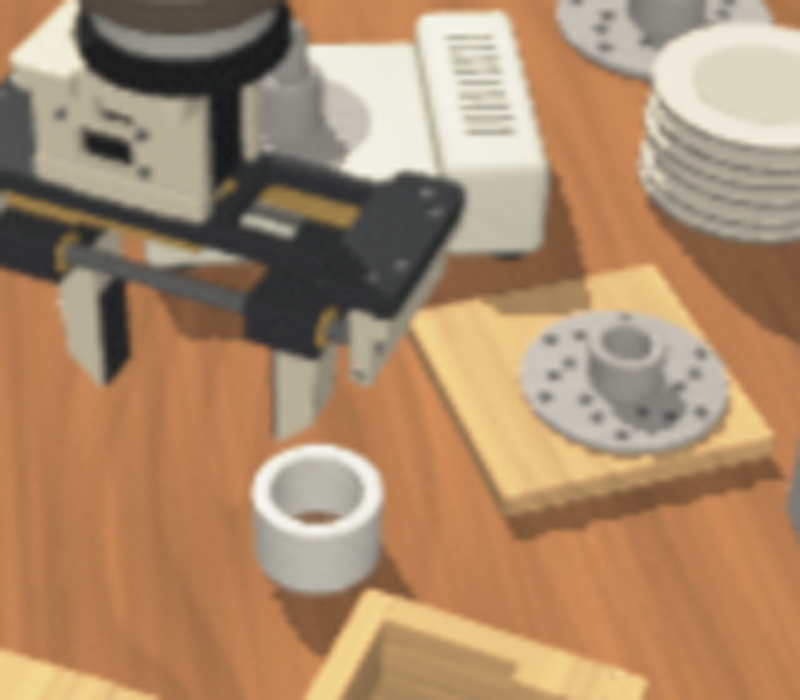

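View pics/w7.png

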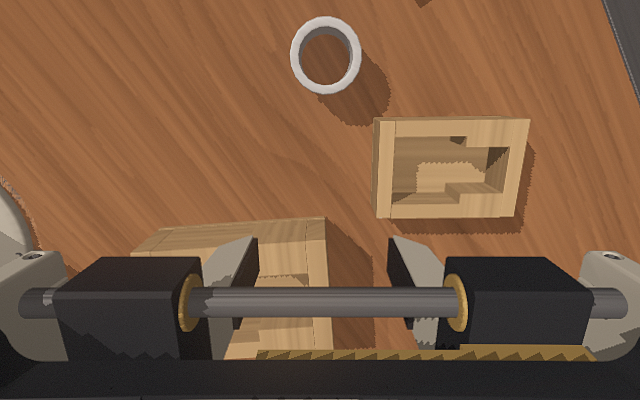

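View pics/t7.png

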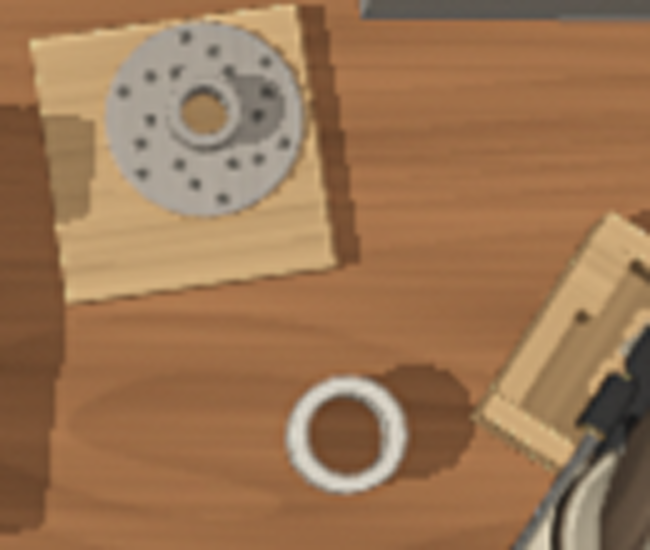

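The collar stands upright and clear of the tray.

```bash
python3 - <<'E'
from h import *
def f(x0,y0,k,pts): return [((u+.5)/k-.5+x0,(v+.5)/k-.5+y0) for u,v in pts]
def white(img,lo=(150,150,150)):
    hsv=cv2.cvtColor(img,cv2.COLOR_BGR2HSV); return ((hsv[...,1]<40)&(hsv[...,2]>130)).astype(np.uint8)
def best(cname,X0,r,z):
    c=vision.camera(cname); X0=np.array(X0,float)
    p=proj(c,[[X0[0],X0[1],z]])[0]; m=white(c["pixels"])
    n,l,st,ce=cv2.connectedComponentsWithStats(m)
    k=l[int(p[1])-40:int(p[1])+40,int(p[0])-40:int(p[0])+40]
    ids=[i for i in np.unique(k) if i and 100<st[i,4]<3000]
    for i in ids: print(cname,st[i],ce[i],"->",plane(c,[ce[i]],z)[0].round(1))
best("top",[462,-83],31,40)
best("wrist",[462,-83],31,40)
t=vision.camera("top");s=vision.camera("side")
print(plane(t,f(300,130,5,[(347,434)]),40),plane(s,f(240,160,5,[(317,491)]),40))
E
python3 go.py 462 -83 300 -32
```

```text
top [357 206  24  22 208] [369.09615385 216.39423077] -> [463.  -82.2  40. ]
wrist [ 292   22   72   78 1922] [328.16961498  60.49687825] -> [464.8 -81.5  40. ]
[[463.01210237 -81.90565876  40.        ]] [[463.57981716 -85.13137174  40.        ]]
alt turn shares [-0.002  0.001 -0.01 ]
alt turn shares [1.000e-03 3.000e-03 6.274e+00]
jaw yaw now -32.27 tilt z [-1.1e-03  3.0e-04 -1.0e+00]
t 11.15 pos [ 404.1 -168.8  363.4] q [ 0.02  0.15  0.34  2.12 -0.06  0.89 -0.17] F [-0.3  0.7  0.1] w 90.8
shift shares [0.3449 0.0108 0.2112] mm [103.5   3.3  63.4]
```

```bash
python3 go.py 463.3 -83 250 -32.3|tail -1;  python3 -m inch '[{"tx":0.12,"ty":0.0,"tz":0,"ax":0,"ay":0,"az":0,"grip":0},{"tx":0.25,"ty":0.0,"tz":0.1,"ax":0,"ay":0,"az":0,"grip":0},{"tx":0.345,"ty":0.014,"tz":0.25,"ax":0,"ay":0,"az":0,"grip":0},{"tx":0.345,"ty":0.014,"tz":0.378,"ax":0,"ay":0,"az":0,"grip":0},{"tx":0.345,"ty":0.014,"tz":0.378,"ax":0,"ay":0,"az":0,"grip":0},{"tx":0.345,"ty":0.014,"tz":0.378,"ax":0,"ay":0,"az":0,"grip":0}]'; python3 go.py 463.3 -83 186 -32;python3 - <<'E'
from h import *
c=vision.camera("wrist");cv2.imwrite("pics/w8.png",c["pixels"])
print(proj(c,[463.3,-83,40]))
E
```

```text
shift shares [0.3473 0.0147 0.3779] mm [104.2   4.4 113.4]
t: 11.9
tcp_pos: [462.9, -84.8, 251.1]
eef_rot: [2.753, 1.513, -0.0]
ft_force: [0.6, -0.0, 0.3]
grip_width: 91.7
alt turn shares [ 0.     0.    -0.014]
alt turn shares [ 1.000e-03 -0.000e+00  6.269e+00]
jaw yaw now -32.41 tilt z [ 0.e+00 -2.e-04 -1.e+00]
t 11.9 pos [462.9 -84.8 251.1] q [-0.07  0.39  0.23  2.13 -0.15  0.64 -0.3 ] F [ 0.6 -0.   0.3] w 91.7
shift shares [ 0.0059 -0.002   0.2169] mm [ 1.8 -0.6 65.1]
[[322.01768456 227.99674339]]
```

View pics/w8.png

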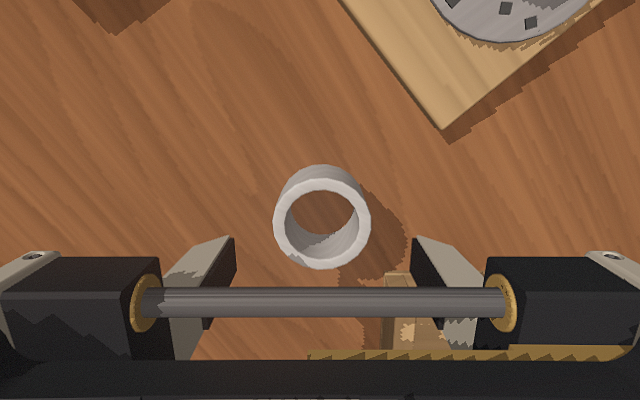

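```bash
python3 - <<'E'
from h import *
c=vision.camera("wrist");np.savez("w8.npz",**c)
crop(c,262,155,382,280,5,"w8c.png")
E
```

```text
(no output)
```

View pics/w8c.png

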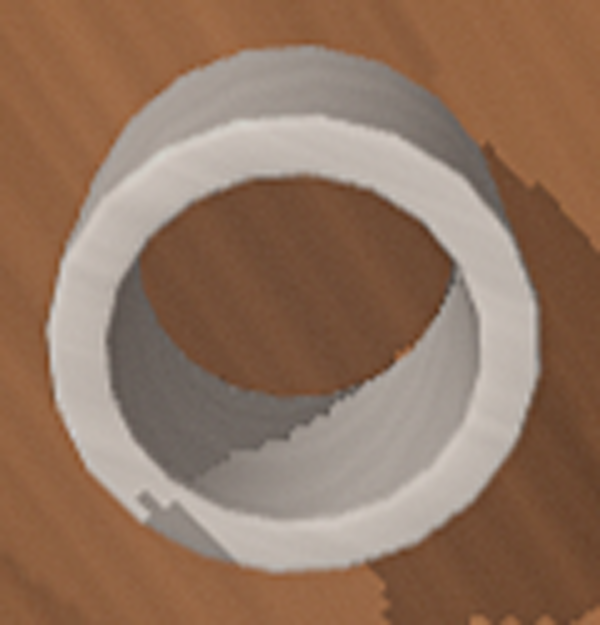

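```bash
python3 - <<'E'
from h import *
c=dict(np.load("w8.npz"))
def f(x0,y0,k,pts): return [((u+.5)/k-.5+x0,(v+.5)/k-.5+y0) for u,v in pts]
P=plane(c,f(262,155,5,[(298,116),(298,572),(48,335),(541,340)]),40);Q=plane(c,f(262,155,5,[(298,175),(298,521),(107,345),(481,345)]),40)
for A in(P,Q): print(A[:2].mean(0).round(1),A[2:].mean(0).round(1),np.linalg.norm(A[0]-A[1]),np.linalg.norm(A[2]-A[3]))
E
python3 go.py 463.3 -83 186 -32.3
```

```text
[464.3 -81.7  40. ] [465.2 -79.6  40. ] 60.58234658058261 60.61124089623337
[464.3 -81.7  40. ] [464.6 -80.4  40. ] 46.00682713378269 46.05202859781843
alt turn shares [ 0.005 -0.002 -0.005]
alt turn shares [-4.000e-03 -8.000e-03  6.279e+00]
jaw yaw now -32.43 tilt z [ 2.7e-03 -3.0e-04 -1.0e+00]
t 12.0 pos [463.2 -85.  252. ] q [-0.07  0.39  0.23  2.13 -0.15  0.64 -0.3 ] F [ 0.8  0.5 -0.1] w 91.6
shift shares [ 0.0056 -0.004   0.2201] mm [ 1.7 -1.2 66. ]
```

```bash
python3 -m inch '[{"tx":0.008,"ty":-0.003,"tz":0.06,"ax":0,"ay":0,"az":0,"grip":0},{"tx":0.008,"ty":-0.003,"tz":0.14,"ax":0,"ay":0,"az":0,"grip":0},{"tx":0.008,"ty":-0.003,"tz":0.217,"ax":0,"ay":0,"az":0,"grip":0},{"tx":0.008,"ty":-0.003,"tz":0.217,"ax":0,"ay":0,"az":0,"grip":0.2},{"tx":0.008,"ty":-0.003,"tz":0.217,"ax":0,"ay":0,"az":0,"grip":0.3},{"tx":0.008,"ty":-0.003,"tz":0.217,"ax":0,"ay":0,"az":0,"grip":1},{"tx":0.008,"ty":-0.003,"tz":0.217,"ax":0,"ay":0,"az":0,"grip":1},{"tx":0.008,"ty":-0.003,"tz":0.217,"ax":0,"ay":0,"az":0,"grip":1},{"tx":0.008,"ty":-0.003,"tz":0.217,"ax":0,"ay":0,"az":0,"grip":1}]'; python3 go.py 463.6 -82.5 186 -32.3
```

```text
t: 13.12
tcp_pos: [463.6, -82.2, 186.5]
eef_rot: [2.752, 1.513, 0.003]
ft_force: [-0.9, 0.5, 6.9]
grip_width: 61.2
alt turn shares [ 0.003 -0.002 -0.004]
alt turn shares [-3.000e-03 -5.000e-03  6.279e+00]
jaw yaw now -32.41 tilt z [ 1.8e-03  1.0e-04 -1.0e+00]
t 13.125 pos [463.6 -82.2 186.5] q [-0.04  0.52  0.19  2.14 -0.2   0.49 -0.27] F [-0.9  0.5  6.9] w 61.2
shift shares [-0.0007  0.0005  0.0016] mm [-0.2  0.2  0.5]
```

Gripped at 61 mm. Lifting, then carrying it to the near side of the post for a look.

```bash
python3 -m inch '[{"tx":0,"ty":0,"tz":-0.03,"ax":0,"ay":0,"az":0,"grip":1},{"tx":0,"ty":0,"tz":-0.12,"ax":0,"ay":0,"az":0,"grip":1},{"tx":0,"ty":0,"tz":-0.3,"ax":0,"ay":0,"az":0,"grip":1},{"tx":0,"ty":0,"tz":-0.5,"ax":0,"ay":0,"az":0,"grip":1},{"tx":0.15,"ty":-0.05,"tz":-0.5,"ax":0,"ay":0,"az":0,"grip":1},{"tx":0.3,"ty":-0.2,"tz":-0.5,"ax":0,"ay":0,"az":0,"grip":1},{"tx":0.45,"ty":-0.3,"tz":-0.5,"ax":0,"ay":0,"az":0,"grip":1},{"tx":0.63,"ty":-0.454,"tz":-0.5,"ax":0,"ay":0,"az":0,"grip":1},{"tx":0.63,"ty":-0.454,"tz":-0.5,"ax":0,"ay":0,"az":0,"grip":1},{"tx":0.63,"ty":-0.454,"tz":-0.5,"ax":0,"ay":0,"az":0,"grip":1}]'; python3 go.py 449 148 335 -32.3;python3 - <<'E'
from h import *
c=vision.camera("wrist");cv2.imwrite("pics/w9.png",c["pixels"]);np.savez("w9.npz",**c)
print(proj(c,[[489,211,50],[489,211,116]]))
E
```

```text
t: 14.38
tcp_pos: [448.8, 150.7, 335.5]
eef_rot: [2.751, 1.516, -0.001]
ft_force: [-0.1, -1.2, -2.2]
grip_width: 61.2
alt turn shares [-0.     0.001  0.   ]
alt turn shares [-2.000e-03 -0.000e+00 -6.283e+00]
jaw yaw now -32.29 tilt z [-4.e-04 -5.e-04 -1.e+00]
t 14.375 pos [448.8 150.7 335.5] q [-0.5   0.25  0.14  2.06 -0.04  0.84 -0.9 ] F [-0.1 -1.2 -2.2] w 61.2
shift shares [-0.0074  0.0053  0.0016] mm [-2.2  1.6  0.5]
[[325.15981889 103.90518656]
 [325.96070615 108.71540593]]
```

View pics/w9.png

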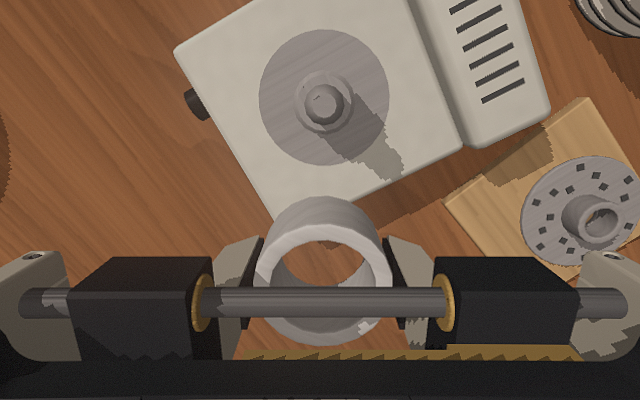

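The post is seen almost straight on near (324,101), with the deck circle centred near (324,97). Zooming to measure.

```bash
python3 - <<'E'
from h import *
c=dict(np.load("w9.npz")); crop(c,250,20,400,175,5,"w9c.png"); crop(c,245,185,405,355,4,"w9d.png")
E
```

```text
(no output)
```

View pics/w9c.png

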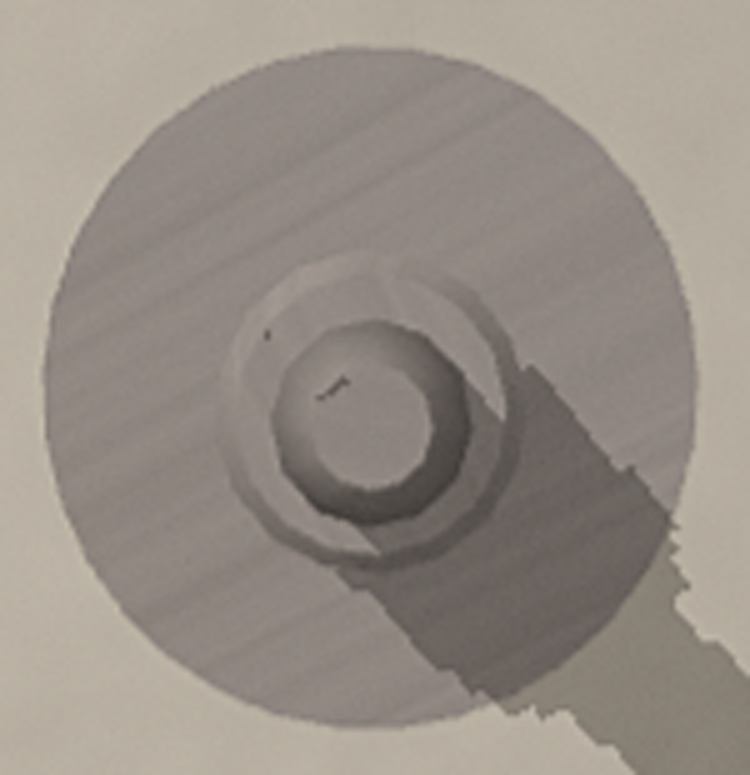

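View pics/w9d.png

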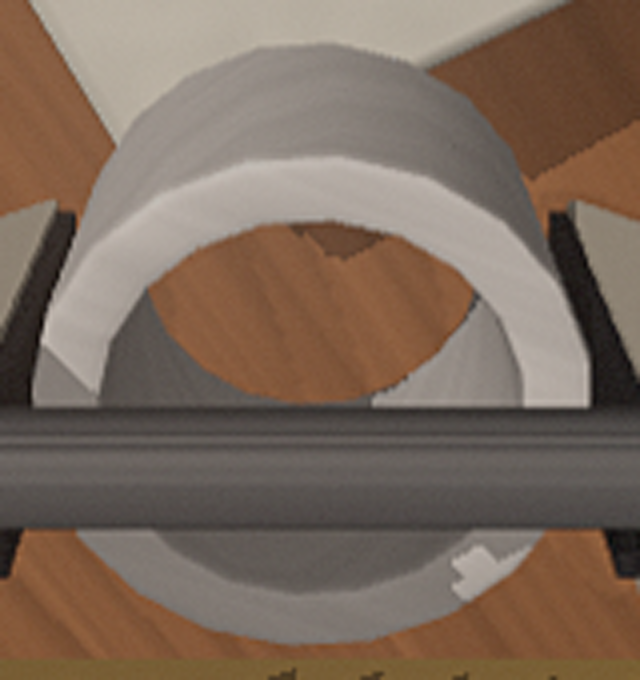

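```bash
cat > m9.py <<'E'
from h import *
c=dict(np.load("w9.npz")); s=monitor.read_state(); print(s["tcp_pos"])
def f(x0,y0,k,pts): return [((u+.5)/k-.5+x0,(v+.5)/k-.5+y0) for u,v in pts]
P=plane(c,f(250,20,5,[(370,46),(370,728),(44,385),(697,385)]),50)
print("deck",P[:2].mean(0).round(1),P[2:].mean(0).round(1),np.linalg.norm(P[0]-P[1]),np.linalg.norm(P[2]-P[3]))
T=plane(c,f(250,20,5,[(372,424)]),116);print("tip",T.round(1))
L=plane(c,f(250,20,5,[(370,250),(370,572),(218,411),(524,411)]),85);print("step",L[:2].mean(0).round(1),L[2:].mean(0).round(1),np.linalg.norm(L[0]-L[1]))
z=s["tcp_pos"][2]-146.5
C=plane(c,f(245,185,4,[(312,156),(312,643),(312,220),(312,592),(33,385),(590,385)]),z)
print("collar",C[:2].mean(0).round(1),C[2:4].mean(0).round(1),C[4:].mean(0).round(1),np.linalg.norm(C[0]-C[1]),np.linalg.norm(C[4]-C[5]))
E
python3 m9.py
```

```text
[449.17141538 149.44048701 335.46142483]
deck [489.  213.3  50. ] [490.9 216.1  50. ] 99.34374567175806 99.01195983941477
tip [[489.3 213.6 116. ]]
step [489.1 213.5  85. ] [489.5 213.9  85. ] 40.95379396840747
collar [449.2 151.8 189. ] [449.2 151.8 189. ] [451.2 154.9 189. ] 60.1977638556987 59.71987816701782
```

```bash
python3 -m inch '[{"tx":0.12,"ty":0.001,"tz":0,"ax":0,"ay":0,"az":0,"grip":1},{"tx":0.245,"ty":0.002,"tz":0,"ax":0,"ay":0,"az":0,"grip":1},{"tx":0.245,"ty":0.002,"tz":0,"ax":0,"ay":0,"az":0,"grip":1},{"tx":0.245,"ty":0.002,"tz":0.05,"ax":0,"ay":0,"az":0,"grip":1},{"tx":0.245,"ty":0.002,"tz":0.12,"ax":0,"ay":0,"az":0,"grip":1},{"tx":0.245,"ty":0.002,"tz":0.18,"ax":0,"ay":0,"az":0,"grip":1},{"tx":0.245,"ty":0.002,"tz":0.18,"ax":0,"ay":0,"az":0,"grip":1},{"tx":0.245,"ty":0.002,"tz":0.18,"ax":0,"ay":0,"az":0,"grip":1}]'; python3 go.py 488.8 212.1 278 -32.3;python3 - <<'E'
from h import *
c=vision.camera("wrist");cv2.imwrite("pics/w10.png",c["pixels"]);np.savez("w10.npz",**c)
s=vision.camera("side");crop(s,240,100,380,220,5,"s10.png")
crop(c,230,180,410,360,4,"w10c.png")
E
```

```text
t: 15.42
tcp_pos: [489.2, 211.1, 281.5]
eef_rot: [2.754, 1.511, -0.001]
ft_force: [-0.5, 1.0, -0.6]
grip_width: 61.2
alt turn shares [ 0.     0.001 -0.007]
alt turn shares [ 2.000e-03 -0.000e+00  6.277e+00]
jaw yaw now -32.49 tilt z [-2.e-04 -5.e-04 -1.e+00]
t 15.425 pos [489.2 211.1 281.5] q [-0.55  0.42  0.11  1.96 -0.06  0.76 -0.97] F [-0.5  1.  -0.6] w 61.2
shift shares [ 0.0021 -0.003   0.0116] mm [ 0.6 -0.9  3.5]
```

View pics/w10c.png

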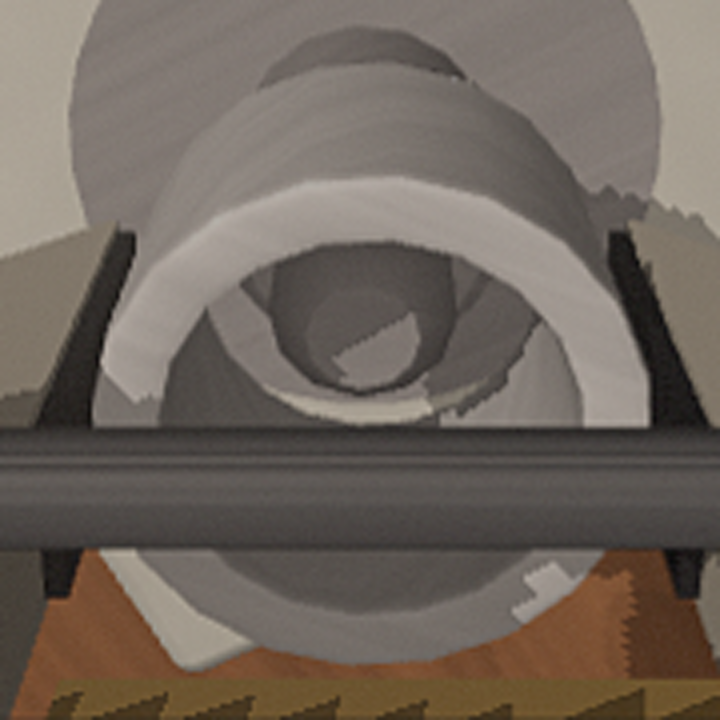

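View pics/s10.png

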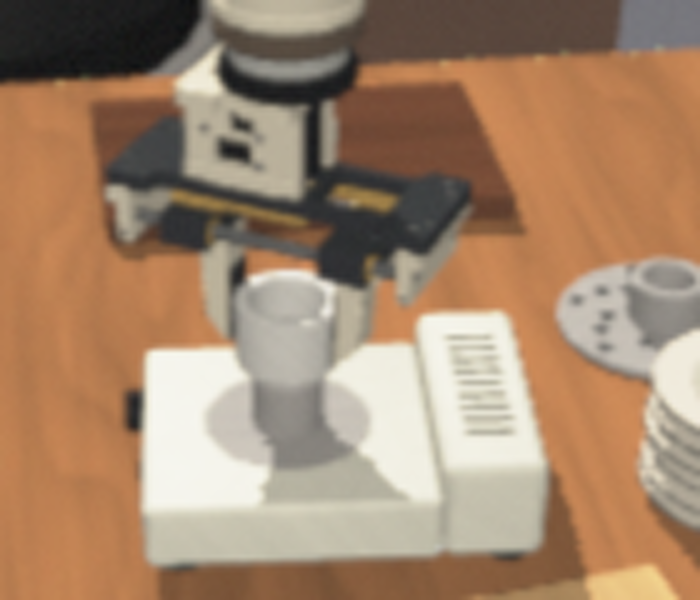

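```bash
python3 - <<'E'
from h import *
c=dict(np.load("w10.npz")); zt=281.5
def f(x0,y0,k,pts): return [((u+.5)/k-.5+x0,(v+.5)/k-.5+y0) for u,v in pts]
u=np.array([.5365,.844,0]);v=np.array([.844,-.5365,0])
F=lambda p:f(230,180,4,p)
C=plane(c,F([(371,177),(371,663),(371,242),(371,613),(93,400),(650,400),(160,400),(583,400)]),zt-146.5)
for i in (0,2):print("collar u",C[i:i+2].mean(0)@u)
for i in (4,6):print("collar v",C[i:i+2].mean(0)@v)
T=plane(c,F([(362,288),(362,387),(305,338),(420,338)]),116);print("tip u",T[:2].mean(0)@u,"v",T[2:].mean(0)@v,np.linalg.norm(T[0]-T[1]),np.linalg.norm(T[2]-T[3]))
D=plane(c,F([(70,118),(660,118)]),50);print("deck v",D.mean(0)@v)
E
```

```text
collar u 441.72170629426
collar u 441.5561113987126
collar v 299.38827235961594
collar v 299.3884375601943
tip u 442.805969284982 v 298.2810061804931 13.475469502872475 13.960997234023452
deck v 298.2646392357279
```

```bash
python3 -m inch '[{"tx":0.0035,"ty":-0.0035,"tz":0,"ax":0,"ay":0,"az":0,"grip":1},{"tx":0.0035,"ty":-0.0035,"tz":0.02,"ax":0,"ay":0,"az":0,"grip":1},{"tx":0.0035,"ty":-0.0035,"tz":0.035,"ax":0,"ay":0,"az":0,"grip":1},{"tx":0.0035,"ty":-0.0035,"tz":0.045,"ax":0,"ay":0,"az":0,"grip":1},{"tx":0.0035,"ty":-0.0035,"tz":0.055,"ax":0,"ay":0,"az":0,"grip":1},{"tx":0.0035,"ty":-0.0035,"tz":0.055,"ax":0,"ay":0,"az":0,"grip":1}]'; python3 go.py 488.8 212.1 237 -32.3
```

```text
t: 16.27
tcp_pos: [488.7, 213.6, 264.6]
eef_rot: [-2.753, -1.513, 0.001]
ft_force: [0.1, -0.2, -0.9]
grip_width: 60.9
alt turn shares [-0.001  0.001 -0.004]
alt turn shares [2.00e-03 1.00e-03 6.28e+00]
jaw yaw now -32.4 tilt z [-6.e-04 -3.e-04 -1.e+00]
t 16.275 pos [488.7 213.6 264.6] q [-0.55  0.45  0.1   1.97 -0.07  0.73 -0.97] F [ 0.1 -0.2 -0.9] w 60.9
shift shares [-0.0039  0.0029  0.0918] mm [-1.2  0.9 27.6]
```

Collar bottom is 8 mm below the step's top with no contact force. Continuing.

```bash
python3 -m inch '[{"tx":0,"ty":0,"tz":0.02,"ax":0,"ay":0,"az":0,"grip":1},{"tx":0,"ty":0,"tz":0.04,"ax":0,"ay":0,"az":0,"grip":1},{"tx":0,"ty":0,"tz":0.06,"ax":0,"ay":0,"az":0,"grip":1},{"tx":0,"ty":0,"tz":0.075,"ax":0,"ay":0,"az":0,"grip":1},{"tx":0,"ty":0,"tz":0.08,"ax":0,"ay":0,"az":0,"grip":1},{"tx":0,"ty":0,"tz":0.08,"ax":0,"ay":0,"az":0,"grip":1}]'; python3 -m inch '[{"tx":0,"ty":0,"tz":0.006,"ax":0,"ay":0,"az":0,"grip":1},{"tx":0,"ty":0,"tz":0.006,"ax":0,"ay":0,"az":0,"grip":1}]'
```

```text
t: 17.02
tcp_pos: [488.8, 213.6, 240.8]
eef_rot: [-2.753, -1.513, 0.0]
ft_force: [-0.0, 0.9, -1.3]
grip_width: 61.0
t: 17.27
tcp_pos: [488.8, 213.6, 239.1]
eef_rot: [-2.753, -1.514, -0.0]
ft_force: [-0.7, 0.9, -1.7]
grip_width: 61.5
```

```bash
python3 -m inch '[{"tx":0,"ty":0,"tz":0.005,"ax":0,"ay":0,"az":0,"grip":1},{"tx":0,"ty":0,"tz":0.005,"ax":0,"ay":0,"az":0,"grip":1}]'; python3 -m inch '[{"tx":0,"ty":0,"tz":0.004,"ax":0,"ay":0,"az":0,"grip":1},{"tx":0,"ty":0,"tz":0.004,"ax":0,"ay":0,"az":0,"grip":1}]'
```

```text
t: 17.52
tcp_pos: [488.8, 213.6, 237.5]
eef_rot: [-2.753, -1.513, 0.0]
ft_force: [0.1, -0.3, -2.6]
grip_width: 61.4
t: 17.77
tcp_pos: [488.9, 213.6, 236.6]
eef_rot: [-2.753, -1.513, -0.0]
ft_force: [-0.8, -0.8, 0.5]
grip_width: 61.2
```

```bash
python3 -m inch '[{"tx":0,"ty":0,"tz":0.004,"ax":0,"ay":0,"az":0,"grip":1},{"tx":0,"ty":0,"tz":0.004,"ax":0,"ay":0,"az":0,"grip":1}]'; python3 -m inch '[{"tx":0,"ty":0,"tz":0.003,"ax":0,"ay":0,"az":0,"grip":1},{"tx":0,"ty":0,"tz":0.003,"ax":0,"ay":0,"az":0,"grip":1}]'
```

```text
t: 18.02
tcp_pos: [488.9, 213.6, 236.5]
eef_rot: [-2.753, -1.513, -0.0]
ft_force: [-4.6, -1.4, 12.0]
grip_width: 61.1
t: 18.27
tcp_pos: [488.9, 213.6, 236.4]
eef_rot: [-2.753, -1.513, -0.001]
ft_force: [-6.8, -3.0, 20.2]
grip_width: 61.0
```

Home: the TCP is at 236.4 mm (expected 236.5) and pushes back at about 20 N. Easing off, releasing, rising.

```bash
python3 -m inch '[{"tx":0,"ty":0,"tz":-0.007,"ax":0,"ay":0,"az":0,"grip":1},{"tx":0,"ty":0,"tz":-0.007,"ax":0,"ay":0,"az":0,"grip":0.25},{"tx":0,"ty":0,"tz":-0.007,"ax":0,"ay":0,"az":0,"grip":0.1},{"tx":0,"ty":0,"tz":-0.007,"ax":0,"ay":0,"az":0,"grip":0},{"tx":0,"ty":0,"tz":-0.007,"ax":0,"ay":0,"az":0,"grip":0}]'; python3 -m inch '[{"tx":0,"ty":0,"tz":-0.06,"ax":0,"ay":0,"az":0,"grip":0},{"tx":0,"ty":0,"tz":-0.2,"ax":0,"ay":0,"az":0,"grip":0},{"tx":-0.0,"ty":0,"tz":-0.36,"ax":0,"ay":0,"az":0,"grip":0},{"tx":-0.1,"ty":0,"tz":-0.42,"ax":0,"ay":0,"az":0,"grip":0},{"tx":-0.25,"ty":0,"tz":-0.42,"ax":0,"ay":0,"az":0,"grip":0},{"tx":-0.25,"ty":0,"tz":-0.42,"ax":0,"ay":0,"az":0,"grip":0},{"tx":-0.25,"ty":0,"tz":-0.42,"ax":0,"ay":0,"az":0,"grip":0}]';python3 - <<'E'
from h import *
c=vision.camera("wrist");cv2.imwrite("pics/w11.png",c["pixels"]);np.savez("w11.npz",**c)
s=vision.camera("side");crop(s,240,100,380,220,5,"s11.png")
st=monitor.read_state();R=Ro.from_rotvec(st["eef_rot"]).as_matrix()
print(st["tcp_pos"],"cam in tool",R.T@(-c["R"].T@c["t"]-st["tcp_pos"]))
E
```

```text
t: 18.9
tcp_pos: [488.8, 213.6, 236.2]
eef_rot: [-2.753, -1.514, 0.0]
ft_force: [-0.2, 0.7, -0.6]
grip_width: 90.7
t: 19.77
tcp_pos: [448.9, 150.6, 363.6]
eef_rot: [-2.753, -1.513, -0.004]
ft_force: [0.5, -0.8, -0.7]
grip_width: 91.9
[449.11430263 151.1589598  362.99035718] cam in tool [82.52134744  0.16627917 20.21076933]
```

View pics/w11.png

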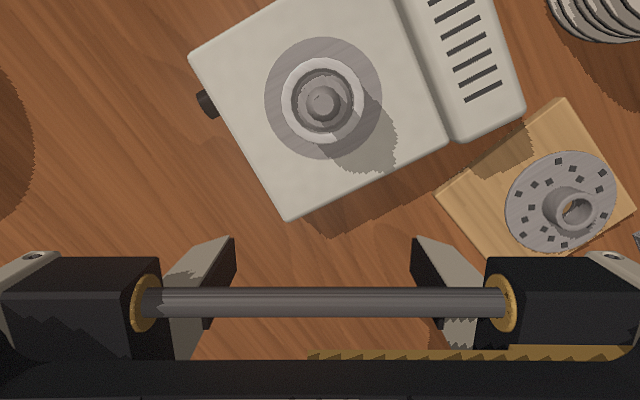

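View pics/s11.png

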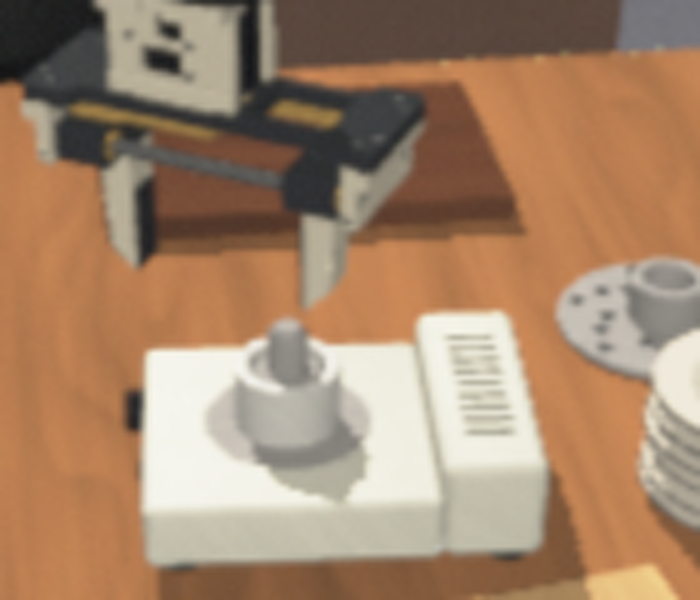

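The collar sits flat on the deck round the post. Now for the disc.

```bash
python3 go.py 575 -20 330 -75; python3 -m inch '[{"tx":-0.07,"ty":0.15,"tz":0,"ax":0,"ay":0,"az":0.2,"grip":0},{"tx":-0.14,"ty":0.3,"tz":0,"ax":0,"ay":0,"az":0.4,"grip":0},{"tx":-0.21,"ty":0.45,"tz":0,"ax":0,"ay":0,"az":0.6,"grip":0},{"tx":-0.25,"ty":0.6,"tz":0.03,"ax":0,"ay":0,"az":0.75,"grip":0},{"tx":-0.254,"ty":0.656,"tz":0.08,"ax":0,"ay":0,"az":0.9,"grip":0},{"tx":-0.254,"ty":0.656,"tz":0.11,"ax":0,"ay":0,"az":0.98,"grip":0},{"tx":-0.254,"ty":0.656,"tz":0.11,"ax":0,"ay":0,"az":0.98,"grip":0}]';python3 go.py 575 -20 330 -75;
```

```text
alt turn shares [ 0.    -0.003  1.489]
alt turn shares [ 4.000e-03  0.000e+00 -4.794e+00]
jaw yaw now -32.35 tilt z [ 1.1e-03  8.0e-04 -1.0e+00]
t 19.875 pos [449.1 151.2 363. ] q [-0.51  0.21  0.14  2.04 -0.04  0.9  -0.91] F [-0.2 -0.3  0.5] w 91.9
shift shares [-0.2576  0.6597  0.11  ] mm [-77.3 197.9  33. ]
t: 20.75
tcp_pos: [573.3, -18.0, 328.1]
eef_rot: [-3.036, -0.804, 0.005]
ft_force: [-0.5, 0.0, 0.0]
grip_width: 91.9
alt turn shares [-0.003  0.006  0.512]
alt turn shares [-8.000e-03 -5.000e-03 -5.771e+00]
jaw yaw now -60.34 tilt z [-3.2e-03  4.0e-04 -1.0e+00]
t 20.75 pos [573.3 -18.  328.1] q [-0.26  0.43  0.31  1.84 -0.17  0.9  -0.93] F [-0.5  0.   0. ] w 91.9
shift shares [ 0.0017  0.0085 -0.0063] mm [ 0.5  2.6 -1.9]
```

```bash
python3 -m inch '[{"tx":0,"ty":0,"tz":0,"ax":0,"ay":0,"az":0.25,"grip":0},{"tx":0,"ty":0.008,"tz":0,"ax":0,"ay":0,"az":0.51,"grip":0},{"tx":0,"ty":0.008,"tz":0,"ax":0,"ay":0,"az":0.51,"grip":0},{"tx":0,"ty":0.008,"tz":0,"ax":0,"ay":0,"az":0.51,"grip":0}]';python3 go.py 637 -4 250 -75;python3 - <<'E'
from h import *
c=vision.camera("wrist");cv2.imwrite("pics/w12.png",c["pixels"]);np.savez("w12.npz",**c)
p=proj(c,[[637,-4,43],[637,-4,20]]);print(p)
x,y=map(int,p[0]);x0=max(x-80,0);y0=max(y-80,0);crop(c,x0,y0,x0+160,y0+150,5,"w12c.png");print(x0,y0)
E
```

```text
t: 21.25
tcp_pos: [575.0, -20.6, 329.8]
eef_rot: [-3.114, -0.414, -0.001]
ft_force: [-0.1, 0.2, -0.6]
grip_width: 92.1
alt turn shares [-0.001 -0.001  0.006]
alt turn shares [ 1.000e-03 -1.000e-03 -6.277e+00]
jaw yaw now -74.84 tilt z [ 3.e-04  5.e-04 -1.e+00]
t 21.25 pos [575.  -20.6 329.8] q [-0.3   0.44  0.37  1.83 -0.2   0.91 -1.15] F [-0.1  0.2 -0.6] w 92.1
shift shares [0.214  0.0008 0.266 ] mm [64.2  0.2 79.8]
[[323.80325387 114.81372444]
 [323.70493434 112.84964792]]
243 34
```

View pics/w12c.png

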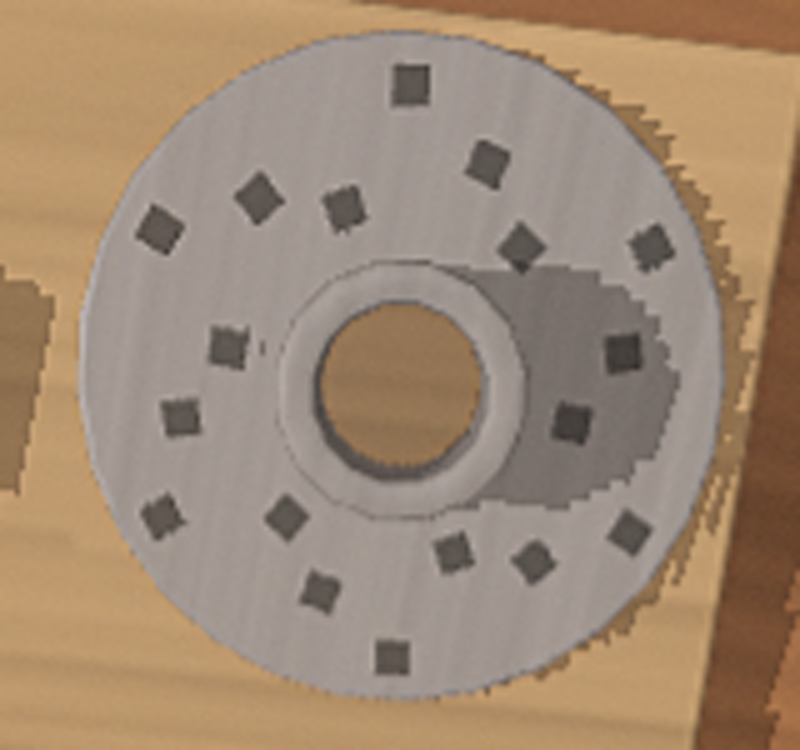

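View pics/w12.png

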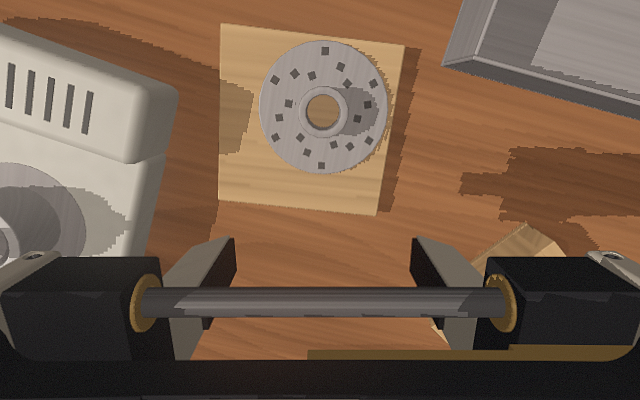

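```bash
python3 - <<'E'
from h import *
c=dict(np.load("w12.npz"))
def f(x0,y0,k,pts): return [((u+.5)/k-.5+x0,(v+.5)/k-.5+y0) for u,v in pts]
F=lambda p:f(243,34,5,p)
for n,p,z in (("hub",[(401,261),(401,521),(278,391),(525,391)],43),("plate",[(401,31),(401,699),(80,365),(722,365)],20)):
    P=plane(c,F(p),z);print(n,P[:2].mean(0).round(1),P[2:].mean(0).round(1),np.linalg.norm(P[0]-P[1]),np.linalg.norm(P[2]-P[3]))
E
```

```text
hub [638.5  -2.8  43. ] [639.   -2.7  43. ] 38.99574146410211 38.17711223024209
plate [638.5  -2.8  20. ] [641.7  -2.   20. ] 108.11216965976581 107.26225123485315
```

```bash
python3 -m inch '[{"tx":0.1,"ty":0,"tz":0.05,"ax":0,"ay":0,"az":0,"grip":0},{"tx":0.214,"ty":-0.001,"tz":0.17,"ax":0,"ay":0,"az":0,"grip":0.2},{"tx":0.214,"ty":-0.001,"tz":0.27,"ax":0,"ay":0,"az":0,"grip":0.3},{"tx":0.214,"ty":-0.001,"tz":0.36,"ax":0,"ay":0,"az":0,"grip":0.3},{"tx":0.214,"ty":-0.001,"tz":0.41,"ax":0,"ay":0,"az":0,"grip":0.3},{"tx":0.214,"ty":-0.001,"tz":0.41,"ax":0,"ay":0,"az":0,"grip":0.3}]';python3 go.py 637 -3.5 201 -74.8;python3 - <<'E'
from h import *
c=vision.camera("wrist");cv2.imwrite("pics/w13.png",c["pixels"])
s=vision.camera("side");crop(s,300,130,430,270,5,"s13.png")
E
```

```text
t: 22.05
tcp_pos: [636.6, -4.7, 205.5]
eef_rot: [-3.115, -0.409, 0.003]
ft_force: [-0.9, -1.1, -0.5]
grip_width: 63.9
alt turn shares [-0.001  0.004 -0.009]
alt turn shares [6.000e-03 2.000e-03 6.275e+00]
jaw yaw now -75.05 tilt z [-2.1e-03  1.0e-04 -1.0e+00]
t 22.05 pos [636.6  -4.7 205.5] q [-0.26  0.7   0.31  1.73 -0.29  0.76 -1.12] F [-0.9 -1.1 -0.5] w 63.9
shift shares [ 0.0024 -0.0035  0.015 ] mm [ 0.7 -1.1  4.5]
```

View pics/s13.png

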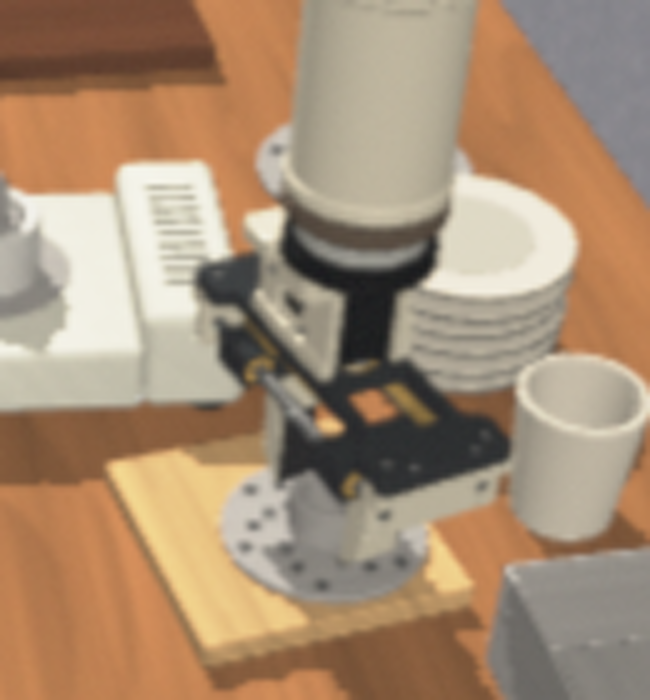

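View pics/w13.png

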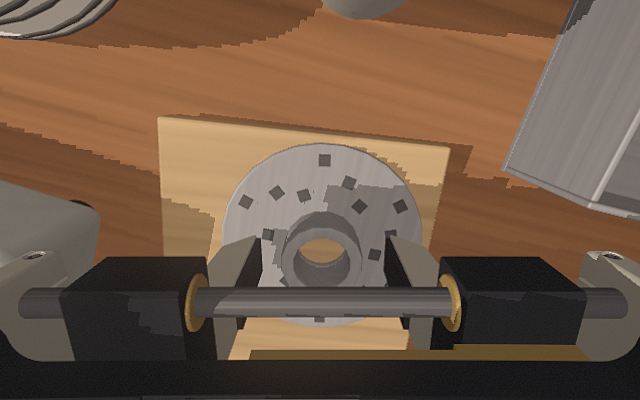

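The hub sits centred between the fingers (about x=321) and everything nearby is clear. Gripping.

```bash
python3 -m inch '[{"tx":0.002,"ty":-0.001,"tz":0.014,"ax":0,"ay":0,"az":0,"grip":0.3},{"tx":0.002,"ty":-0.001,"tz":0.014,"ax":0,"ay":0,"az":0,"grip":0.3},{"tx":0.002,"ty":-0.001,"tz":0.014,"ax":0,"ay":0,"az":0,"grip":0.5},{"tx":0.002,"ty":-0.001,"tz":0.014,"ax":0,"ay":0,"az":0,"grip":0.55},{"tx":0.002,"ty":-0.001,"tz":0.014,"ax":0,"ay":0,"az":0,"grip":1},{"tx":0.002,"ty":-0.001,"tz":0.014,"ax":0,"ay":0,"az":0,"grip":1},{"tx":0.002,"ty":-0.001,"tz":0.014,"ax":0,"ay":0,"az":0,"grip":1},{"tx":0.002,"ty":-0.001,"tz":0.014,"ax":0,"ay":0,"az":0,"grip":1}]';python3 go.py 637 -3.5 201 -74.8
```

```text
t: 23.15
tcp_pos: [637.6, -4.3, 202.3]
eef_rot: [-3.115, -0.408, -0.0]
ft_force: [-0.0, -0.2, 1.4]
grip_width: 39.2
alt turn shares [-0.   -0.   -0.01]
alt turn shares [-0.000e+00  1.000e-03  6.273e+00]
jaw yaw now -75.09 tilt z [ 1.e-04  2.e-04 -1.e+00]
t 23.15 pos [637.6  -4.3 202.3] q [-0.26  0.71  0.3   1.73 -0.29  0.75 -1.12] F [-0.  -0.2  1.4] w 39.2
shift shares [-0.0014 -0.003   0.0044] mm [-0.4 -0.9  1.3]
```

Gripped at 39 mm. Lifting and carrying it to the near side of the post.

```bash
python3 go.py 409 190 345 -75|tail -1; python3 -m inch '[{"tx":0,"ty":0,"tz":-0.03,"ax":0,"ay":0,"az":0,"grip":1},{"tx":0,"ty":0,"tz":-0.12,"ax":0,"ay":0,"az":0,"grip":1},{"tx":0,"ty":0,"tz":-0.3,"ax":0,"ay":0,"az":0,"grip":1},{"tx":0,"ty":0,"tz":-0.475,"ax":0,"ay":0,"az":0,"grip":1},{"tx":-0.1,"ty":-0.1,"tz":-0.475,"ax":0,"ay":0,"az":0,"grip":1},{"tx":-0.22,"ty":-0.25,"tz":-0.475,"ax":0,"ay":0,"az":0,"grip":1},{"tx":-0.34,"ty":-0.4,"tz":-0.475,"ax":0,"ay":0,"az":0,"grip":1},{"tx":-0.46,"ty":-0.55,"tz":-0.475,"ax":0,"ay":0,"az":0,"grip":1},{"tx":-0.46,"ty":-0.55,"tz":-0.475,"ax":0,"ay":0,"az":0,"grip":1}]';python3 go.py 409 190 345 -75
```

```text
shift shares [-0.5698 -0.8219 -0.4755] mm [-170.9 -246.6 -142.7]
t: 24.28
tcp_pos: [457.8, 122.4, 344.2]
eef_rot: [-3.112, -0.418, 0.006]
ft_force: [0.5, -0.2, -2.7]
grip_width: 39.2
alt turn shares [-0.005  0.008  0.011]
alt turn shares [-0.012 -0.007 -6.273]
jaw yaw now -74.7 tilt z [-0.0042  0.0013 -1.    ]
t 24.275 pos [457.8 122.4 344.2] q [-0.62  0.24  0.35  2.06 -0.11  0.86 -1.51] F [ 0.5 -0.2 -2.7] w 39.2
shift shares [-0.0976 -0.2602 -0.0016] mm [-29.3 -78.1  -0.5]
```

```bash
python3 -m inch '[{"tx":-0.05,"ty":-0.13,"tz":0,"ax":0,"ay":0,"az":0,"grip":1},{"tx":-0.1,"ty":-0.26,"tz":0,"ax":0,"ay":0,"az":0,"grip":1},{"tx":-0.1,"ty":-0.26,"tz":0,"ax":0,"ay":0,"az":0,"grip":1},{"tx":-0.1,"ty":-0.26,"tz":0,"ax":0,"ay":0,"az":0,"grip":1}]';python3 go.py 489 212.5 345 -75;python3 - <<'E'
from h import *
c=vision.camera("wrist");cv2.imwrite("pics/w14.png",c["pixels"]);np.savez("w14.npz",**c)
print(monitor.read_state()["tcp_pos"],proj(c,[[489,212.5,116],[489,212.5,50]]))
E
```

```text
t: 24.78
tcp_pos: [413.5, 186.5, 344.9]
eef_rot: [3.115, 0.407, 0.001]
ft_force: [-0.1, -0.6, -3.0]
grip_width: 39.3
alt turn shares [ 0.001 -0.002 -0.004]
alt turn shares [-2.000e-03 -2.000e-03  6.279e+00]
jaw yaw now -75.12 tilt z [ 9.e-04 -3.e-04 -1.e+00]
t 24.775 pos [413.5 186.5 344.9] q [-0.76  0.2   0.31  2.1  -0.08  0.85 -1.72] F [-0.1 -0.6 -3. ] w 39.3
shift shares [ 0.2656 -0.0189  0.    ] mm [79.7 -5.7  0. ]
[413.6367312  186.16834425 344.90409472] [[313.90686169  95.24470379]
 [315.89373991  93.92748116]]
```

View pics/w14.png

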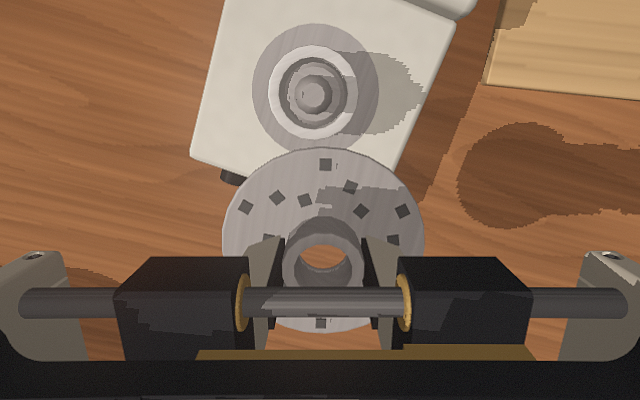

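Both the disc and the post, near (314,94), are in the same view. Measuring them together so the camera bias cancels.

```bash
python3 - <<'E'
from h import *
c=dict(np.load("w14.npz")); crop(c,245,15,385,160,5,"w14a.png"); crop(c,215,140,435,345,3.5,"w14b.png")
E
```

```text
(no output)
```

View pics/w14a.png

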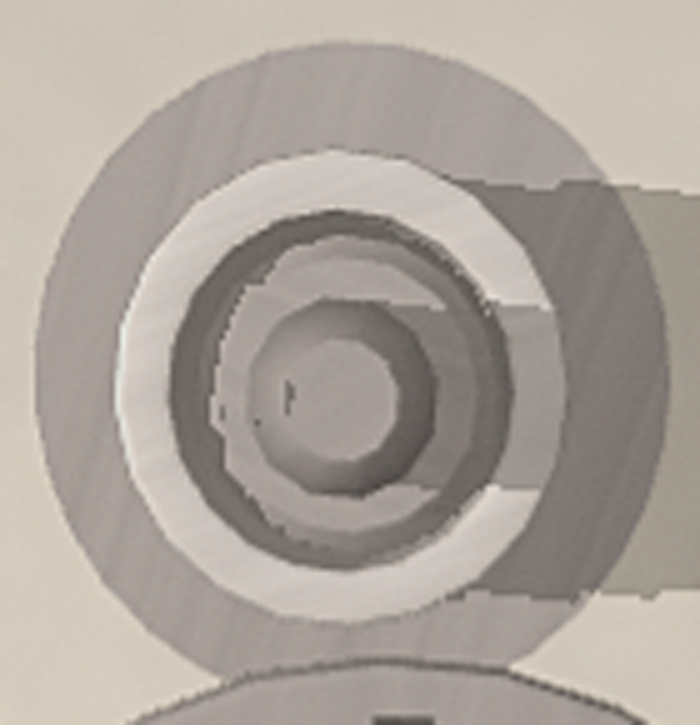

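View pics/w14b.png

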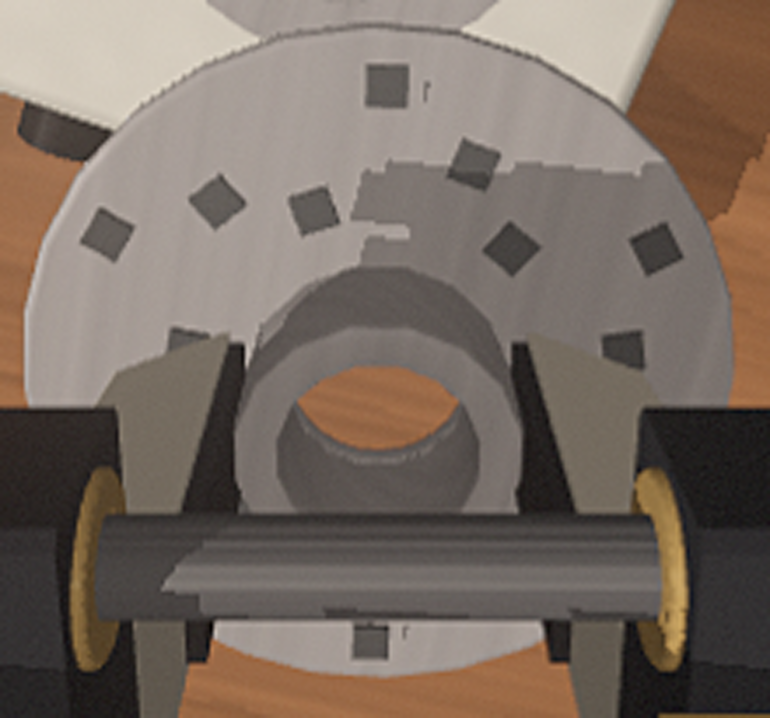

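```bash
python3 - <<'E'
from h import *
c=dict(np.load("w14.npz")); zt=344.9
a=np.radians(-75.1);v=np.array([np.cos(a),np.sin(a),0]);u=np.array([-v[1],v[0],0])
def f(x0,y0,k,pts): return [((p+.5)/k-.5+x0,(q+.5)/k-.5+y0) for p,q in pts]
A=lambda p:f(245,15,5,p); B=lambda p:f(215,140,3.5,p)
def rep(n,p,z):
    P=plane(c,p,z);print(n,"u %.1f v %.1f d %.1f %.1f"%(P[:2].mean(0)@u,P[2:].mean(0)@v,np.linalg.norm(P[0]-P[1]),np.linalg.norm(P[2]-P[3])))
rep("tip",A([(342,338),(342,463),(290,400),(396,400)]),116)
rep("step",A([(341,297),(341,497),(246,397),(436,397)]),110)
rep("collar",A([(341,151),(341,622),(116,387),(565,387)]),90)
rep("collarbore",A([(341,211),(341,571),(170,391),(513,391)]),90)
rep("deck",A([(351,42),(351,42),(35,370),(669,370)]),50)
rep("plate",B([(378,25),(378,675),(25,340),(733,340)]),zt-182.3)
rep("hub",B([(378,326),(378,326),(235,445),(522,445)]),zt-159.3)
rep("bore",B([(378,365),(378,365),(276,455),(481,455)]),zt-159.3)
P=plane(c,B([(378,326),(378,365)]),zt-159.3)@u;print("hub u est",P[0]-20,P[1]-13.5)
st=monitor.read_state()["tcp_pos"];print("tool u,v",st@u,st@v)
E
```

```text
tip u 527.4 v -80.0 d 14.2 12.6
step u 527.6 v -80.4 d 23.4 23.3
collar u 527.7 v -81.0 d 60.1 60.0
collarbore u 527.6 v -80.9 d 45.9 45.9
deck u 577.0 v -80.3 d 0.0 98.9
plate u 449.9 v -74.4 d 108.3 106.6
hub u 468.9 v -74.5 d 0.0 38.2
bore u 463.4 v -74.5 d 0.0 27.4
hub u est 448.88765848802257 449.86790259410674
tool u,v 447.5986289136109 -73.54906656844291
```

```bash
python3 -m inch '[{"tx":0.12,"ty":-0.01,"tz":0,"ax":0,"ay":0,"az":0,"grip":1},{"tx":0.26,"ty":-0.019,"tz":0,"ax":0,"ay":0,"az":0,"grip":1},{"tx":0.26,"ty":-0.019,"tz":0.05,"ax":0,"ay":0,"az":0,"grip":1},{"tx":0.26,"ty":-0.019,"tz":0.1,"ax":0,"ay":0,"az":0,"grip":1},{"tx":0.26,"ty":-0.019,"tz":0.105,"ax":0,"ay":0,"az":0,"grip":1},{"tx":0.26,"ty":-0.019,"tz":0.105,"ax":0,"ay":0,"az":0,"grip":1},{"tx":0.26,"ty":-0.019,"tz":0.105,"ax":0,"ay":0,"az":0,"grip":1}]'; python3 go.py 488.5 212.1 312 -75;python3 - <<'E'
from h import *
c=vision.camera("wrist");np.savez("w15.npz",**c);cv2.imwrite("pics/w15.png",c["pixels"])
s=vision.camera("side");crop(s,230,90,390,220,5,"s15.png");np.savez("s15.npz",**s)
crop(c,215,140,435,345,3.5,"w15c.png")
E
```

```text
t: 25.7
tcp_pos: [486.7, 212.9, 313.8]
eef_rot: [-3.114, -0.408, -0.001]
ft_force: [0.1, 0.2, -2.7]
grip_width: 39.4
alt turn shares [-0.001 -0.002 -0.003]
alt turn shares [-3.00e-03  1.00e-03  6.28e+00]
jaw yaw now -75.08 tilt z [ 8.e-04  7.e-04 -1.e+00]
t 25.7 pos [486.7 212.9 313.8] q [-0.71  0.38  0.3   1.95 -0.15  0.83 -1.64] F [ 0.1  0.2 -2.7] w 39.4
shift shares [0.0053 0.004  0.0061] mm [1.6 1.2 1.8]
```

View pics/w15c.png

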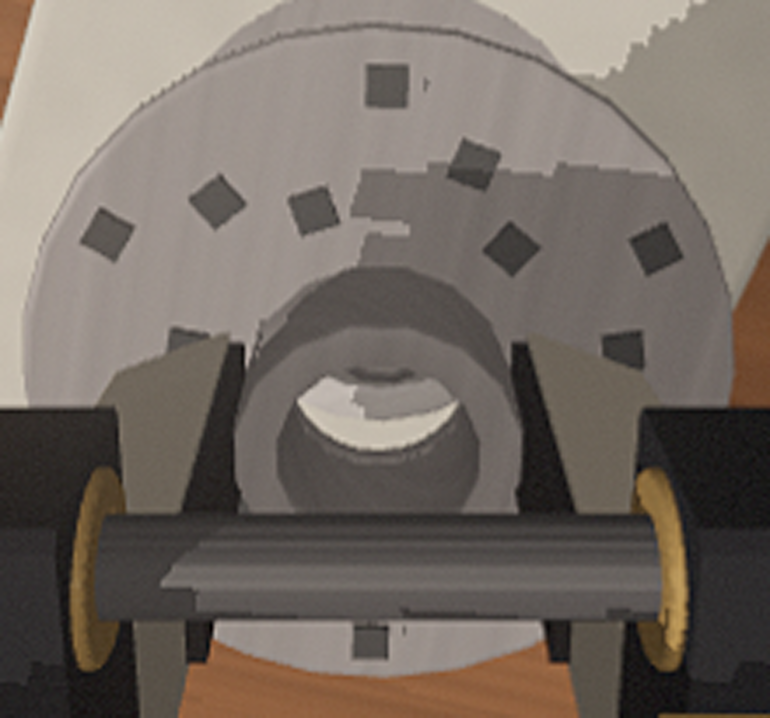

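View pics/s15.png

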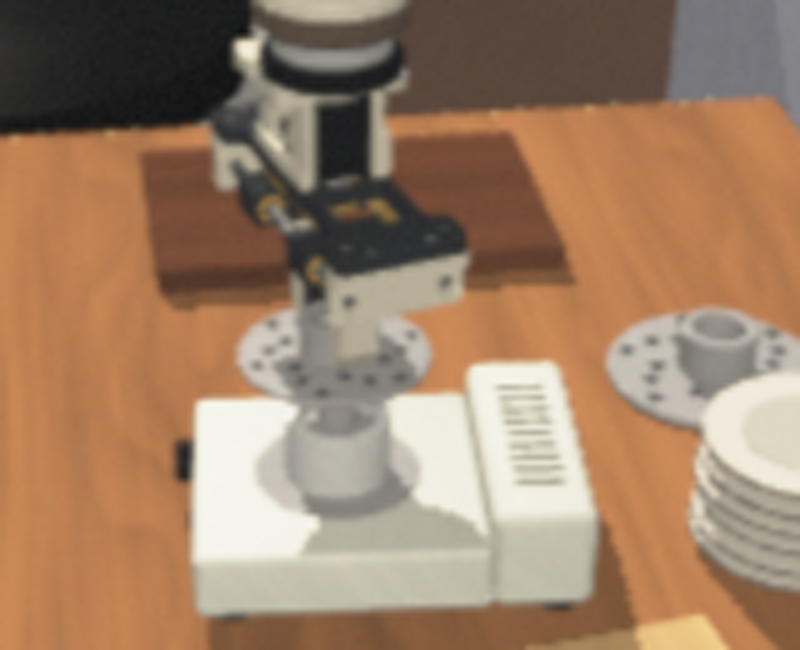

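```bash
python3 - <<'E'
from h import *
c=dict(np.load("w15.npz")); zt=313.8
a=np.radians(-75.08);v=np.array([np.cos(a),np.sin(a),0]);u=np.array([-v[1],v[0],0])
def f(x0,y0,k,pts): return [((p+.5)/k-.5+x0,(q+.5)/k-.5+y0) for p,q in pts]
B=lambda p:f(215,140,3.5,p)
for n,p,z in (("sliver z110",(381,382),110),("sliver z86 (lower step, r18)",(381,382),86),("boretop",(378,365),zt-159.3),("hubtop",(378,326),zt-159.3),("plate top",(378,25),zt-182.3),("plate bot",(378,675),zt-182.3)):
    P=plane(c,B([p]),z)[0];print(n,"u %.1f v %.1f"%(P@u,P@v))
P=plane(c,B([(276,455),(481,455)]),zt-159.3);print("bore v",P.mean(0)@v)
st=monitor.read_state()["tcp_pos"];print("tool",st@u,st@v)
crop(c,290,230,360,290,10,"w15d.png")
E
```

```text
sliver z110 u 516.2 v -80.7
sliver z86 (lower step, r18) u 504.2 v -80.6
boretop u 540.9 v -81.2
hubtop u 546.5 v -81.2
plate top u 581.6 v -81.1
plate bot u 473.3 v -81.2
bore v -81.11862695645281
tool 525.146441967206 -80.47712506197693
```

View pics/w15d.png

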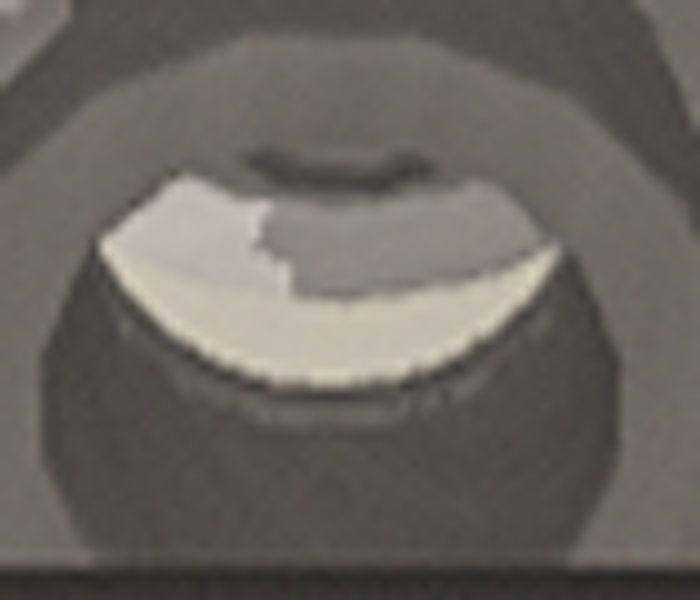

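```bash
python3 - <<'E'
from h import *
c=dict(np.load("w15.npz"))
a=np.radians(-75.08);v=np.array([np.cos(a),np.sin(a),0]);u=np.array([-v[1],v[0],0])
f=lambda p:[((p[0]+.5)/10-.5+290,(p[1]+.5)/10-.5+230)]
for p,z,r in (((340,193),90,23),((340,299),90,31)):
    P=plane(c,f(p),z)[0];print("collar u %.1f v %.1f"%(P@u+r,P@v))
c=dict(np.load("w14.npz"))
E
```

```text
collar u 529.2 v -80.6
collar u 529.2 v -80.6
```

The disc needs about 1.6 mm more along tool x. Correcting, then lowering in small steps while watching the force.

```bash
python3 -m inch '[{"tx":0.0053,"ty":0,"tz":0,"ax":0,"ay":0,"az":0,"grip":1},{"tx":0.0053,"ty":0,"tz":0.02,"ax":0,"ay":0,"az":0,"grip":1},{"tx":0.0053,"ty":0,"tz":0.035,"ax":0,"ay":0,"az":0,"grip":1},{"tx":0.0053,"ty":0,"tz":0.045,"ax":0,"ay":0,"az":0,"grip":1},{"tx":0.0053,"ty":0,"tz":0.045,"ax":0,"ay":0,"az":0,"grip":1}]'; python3 -m inch '[{"tx":0,"ty":0,"tz":0.01,"ax":0,"ay":0,"az":0,"grip":1},{"tx":0,"ty":0,"tz":0.01,"ax":0,"ay":0,"az":0,"grip":1}]'; python3 -m inch '[{"tx":0,"ty":0,"tz":0.01,"ax":0,"ay":0,"az":0,"grip":1},{"tx":0,"ty":0,"tz":0.01,"ax":0,"ay":0,"az":0,"grip":1}]'; python3 - <<'E'
from h import *
c=vision.camera("wrist");np.savez("w16.npz",**c)
s=vision.camera("side");crop(s,230,90,390,220,5,"s16.png")
crop(c,215,140,435,345,3.5,"w16c.png")
E
```

```text
t: 26.42
tcp_pos: [488.0, 213.2, 299.2]
eef_rot: [3.115, 0.408, -0.001]
ft_force: [0.4, 0.4, -2.4]
grip_width: 39.4
t: 26.68
tcp_pos: [488.1, 213.2, 296.5]
eef_rot: [3.115, 0.408, -0.001]
ft_force: [0.5, -0.9, -3.0]
grip_width: 39.5
t: 26.92
tcp_pos: [488.0, 213.2, 293.5]
eef_rot: [3.115, 0.408, -0.001]
ft_force: [-0.1, 0.0, -2.8]
grip_width: 39.0
```

View pics/w16c.png

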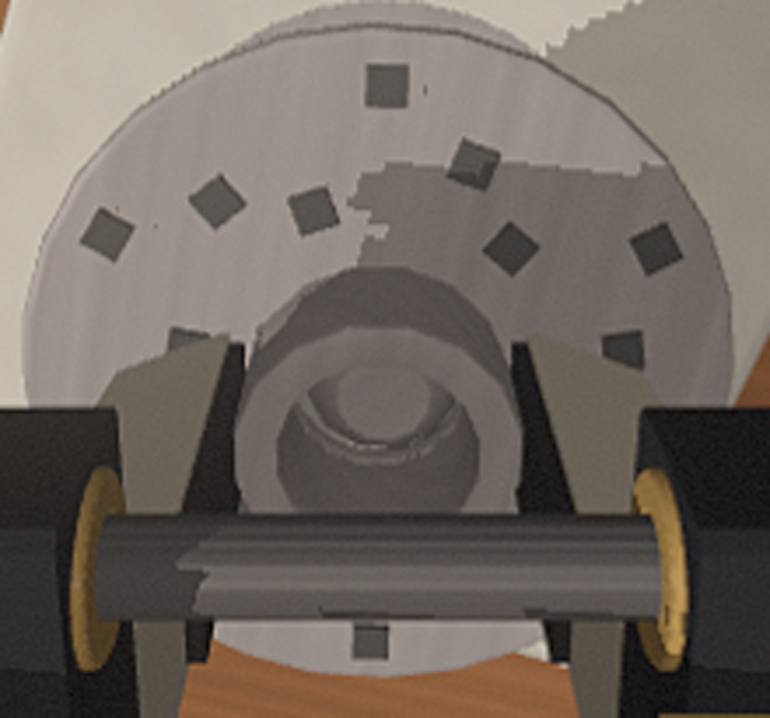

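View pics/s16.png

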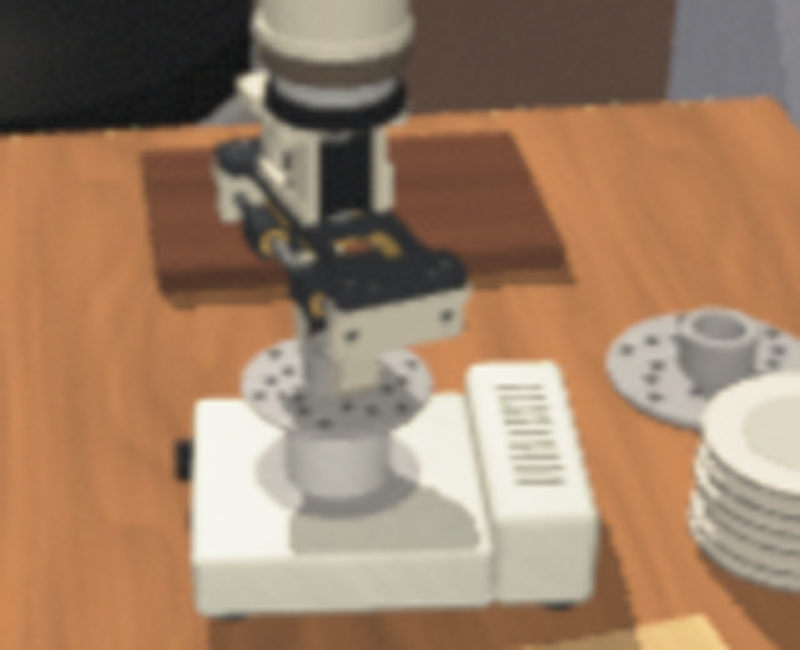

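The post's tip is inside the bore, about 0.4 mm off centre, with no side force. Lowering to the collar.

```bash
python3 -m inch '[{"tx":0,"ty":0.001,"tz":0.01,"ax":0,"ay":0,"az":0,"grip":1},{"tx":0,"ty":0.001,"tz":0.02,"ax":0,"ay":0,"az":0,"grip":1},{"tx":0,"ty":0.001,"tz":0.03,"ax":0,"ay":0,"az":0,"grip":1},{"tx":0,"ty":0.001,"tz":0.04,"ax":0,"ay":0,"az":0,"grip":1},{"tx":0,"ty":0.001,"tz":0.045,"ax":0,"ay":0,"az":0,"grip":1},{"tx":0,"ty":0.001,"tz":0.045,"ax":0,"ay":0,"az":0,"grip":1}]'; python3 -m inch '[{"tx":0,"ty":0,"tz":0.005,"ax":0,"ay":0,"az":0,"grip":1},{"tx":0,"ty":0,"tz":0.005,"ax":0,"ay":0,"az":0,"grip":1}]'; python3 -m inch '[{"tx":0,"ty":0,"tz":0.003,"ax":0,"ay":0,"az":0,"grip":1},{"tx":0,"ty":0,"tz":0.003,"ax":0,"ay":0,"az":0,"grip":1}]'
```

```text
t: 27.78
tcp_pos: [488.2, 212.9, 280.1]
eef_rot: [3.115, 0.408, -0.0]
ft_force: [-0.3, 0.1, -2.1]
grip_width: 39.5
t: 28.02
tcp_pos: [488.2, 213.0, 278.7]
eef_rot: [-3.115, -0.408, 0.0]
ft_force: [0.4, -0.1, -3.8]
grip_width: 39.4
t: 28.28
tcp_pos: [488.2, 213.0, 277.8]
eef_rot: [-3.115, -0.408, 0.0]
ft_force: [0.0, 0.3, -3.2]
grip_width: 39.3
```

```bash
python3 -m inch '[{"tx":0,"ty":0,"tz":0.003,"ax":0,"ay":0,"az":0,"grip":1},{"tx":0,"ty":0,"tz":0.003,"ax":0,"ay":0,"az":0,"grip":1}]'; python3 -m inch '[{"tx":0,"ty":0,"tz":0.003,"ax":0,"ay":0,"az":0,"grip":1},{"tx":0,"ty":0,"tz":0.003,"ax":0,"ay":0,"az":0,"grip":1}]'
```

```text
t: 28.52
tcp_pos: [488.3, 213.0, 277.2]
eef_rot: [-3.115, -0.408, -0.0]
ft_force: [-2.2, -1.0, 1.7]
grip_width: 39.4
t: 28.78
tcp_pos: [488.4, 212.9, 277.2]
eef_rot: [-3.114, -0.407, -0.0]
ft_force: [-3.3, -1.4, 9.7]
grip_width: 39.2
```

```bash
python3 -m inch '[{"tx":0,"ty":0,"tz":0.003,"ax":0,"ay":0,"az":0,"grip":1},{"tx":0,"ty":0,"tz":0.003,"ax":0,"ay":0,"az":0,"grip":1}]'; python3 -m inch '[{"tx":0,"ty":0,"tz":-0.005,"ax":0,"ay":0,"az":0,"grip":1},{"tx":0,"ty":0,"tz":-0.005,"ax":0,"ay":0,"az":0,"grip":0.5},{"tx":0,"ty":0,"tz":-0.005,"ax":0,"ay":0,"az":0,"grip":0.35},{"tx":0,"ty":0,"tz":-0.005,"ax":0,"ay":0,"az":0,"grip":0.2},{"tx":0,"ty":0,"tz":-0.005,"ax":0,"ay":0,"az":0,"grip":0.2}]'; python3 -m inch '[{"tx":0,"ty":0,"tz":-0.05,"ax":0,"ay":0,"az":0,"grip":0.2},{"tx":0,"ty":0,"tz":-0.18,"ax":0,"ay":0,"az":0,"grip":0},{"tx":-0.0,"ty":0,"tz":-0.36,"ax":0,"ay":0,"az":0,"grip":0},{"tx":-0.15,"ty":0,"tz":-0.36,"ax":0,"ay":0,"az":0,"grip":0},{"tx":-0.27,"ty":0,"tz":-0.36,"ax":0,"ay":0,"az":0,"grip":0},{"tx":-0.27,"ty":0,"tz":-0.36,"ax":0,"ay":0,"az":0,"grip":0},{"tx":-0.27,"ty":0,"tz":-0.36,"ax":0,"ay":0,"az":0,"grip":0}]'; python3 - <<'E'
from h import *
c=vision.camera("wrist");cv2.imwrite("pics/w17.png",c["pixels"])
s=vision.camera("side");crop(s,230,90,390,220,5,"s17.png");t=vision.camera("top");cv2.imwrite("pics/t17.png",t["pixels"])
E
```

```text
t: 29.02
tcp_pos: [488.4, 212.8, 277.1]
eef_rot: [-3.114, -0.407, -0.0]
ft_force: [-7.0, -1.9, 16.7]
grip_width: 39.8
t: 29.65
tcp_pos: [488.3, 213.0, 276.5]
eef_rot: [3.115, 0.408, -0.0]
ft_force: [0.1, -0.1, -0.0]
grip_width: 70.6
t: 30.52
tcp_pos: [410.7, 192.3, 385.7]
eef_rot: [-3.114, -0.408, -0.004]
ft_force: [0.4, -0.0, -0.2]
grip_width: 91.7
```

View pics/w17.png

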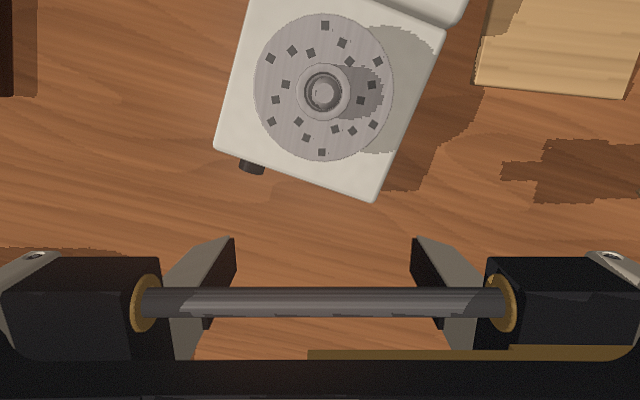

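View pics/s17.png

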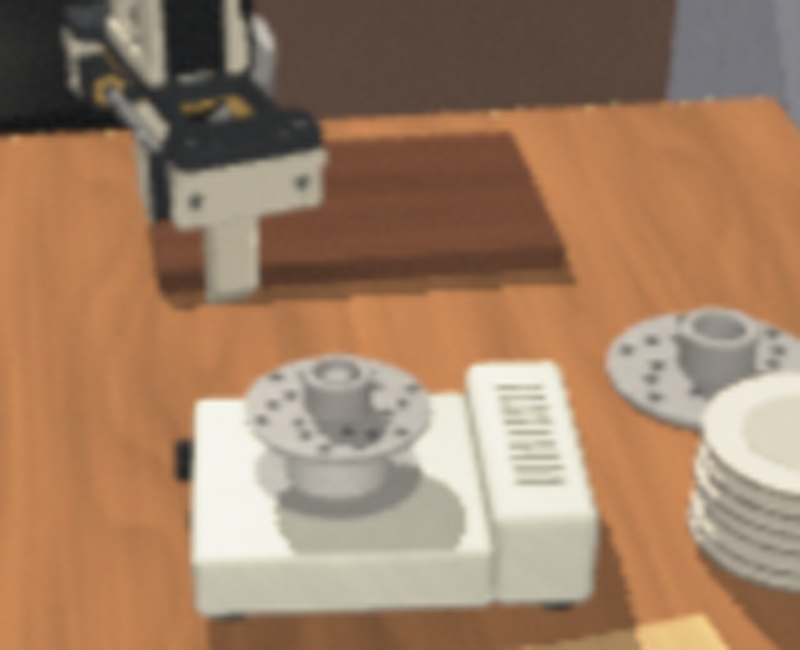

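View pics/t17.png

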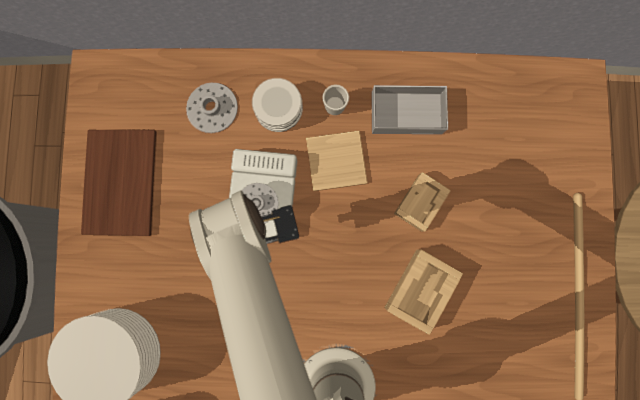

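The disc lies flat on the collar, with the post tip level inside the hub at (323,92) in the wrist view. The plates, cup and pan haven't moved and the robot is clear. Handing in.

```bash
python3 - <<'E'
from workcell import order
print(order.finish_job())
E
```

```text
the job is handed in; nothing more can be done
None
```

The cheese grater is back together and the job was handed in after about 31 s of the 72 s allowed.

- **Collar, first move:** I pinched its wall at the finger notch, lifted it out, stood it upright on the table between the tray and the board, and let go.
- **Collar, onto the post:** I took it again round the outside and lowered it until it met the deck. It stopped at TCP height 236.4 mm, where 236.5 mm was expected. I then eased off and opened the fingers.
- **Disc:** I took the smaller disc by its hub and threaded it hub up until it met the collar. It stopped at 277.1 mm, where 277.3 mm was expected.

**Last checks:** The last pictures showed the disc flat on the collar and the post centred in the hub. The plates, cup and pan looked unmoved, and the gripper was open and clear. The highest force I read after any move was about 21 N at the wrist, while pressing the parts home.

**Disagreements:** The cameras differed from each other by 1–4 mm. I aligned each part with the post in a single wrist picture, then corrected by 1–2 mm above the post. No check failed.

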